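# Swap the thread spools and hold the tension release open

## Task

The orange and the blue thread spool stand on each other's spindles: swap them, so that each stands fully down on the spindle whose base disc has its own colour (the grey spindle is spare). Then grip the black handle of the spring-return tension-release slide, pull it out until its yellow pointer lies over the red line, and keep it there: finish while still holding the handle, without letting go. Leave everything else on the bench where it is.

Things in the scene. Friction and masses are not known exactly. Their poses are not given: they have to be found in the camera images.
- spool_orange_center (a point): centre (on the axis, half-way up) of the loose orange thread spool: upright stiff cylinder 42 mm across, 80 mm tall, orange, with a white foot flange (52 mm across, 5 mm thick) and a white top collar (30 mm across, 5 mm); a 20 mm hole runs through along its z. About 100 g. Starts on the blue spindle; fully down on a spindle its centre is 46 mm above the table
- spool_blue_center (a point): centre (on the axis, half-way up) of the loose blue thread spool: upright stiff cylinder 42 mm across, 80 mm tall, blue, with a white foot flange (52 mm across, 5 mm thick) and a white top collar (30 mm across, 5 mm); a 20 mm hole runs through along its z. About 100 g. Starts on the orange spindle; fully down on a spindle its centre is 46 mm above the table
- spindle_orange: fixed orange spindle: orange base disc 72 mm across and 6 mm thick with an upright steel pin 9 mm across, tapering in its last 8 mm to a tip 50 mm above the table; z up, origin on the table under the pin
- spindle_blue: fixed blue spindle: blue base disc 72 mm across and 6 mm thick with an upright steel pin 9 mm across, tapering in its last 8 mm to a tip 50 mm above the table; z up, origin on the table under the pin
- spindle_grey: fixed grey spindle: grey base disc 72 mm across and 6 mm thick with an upright steel pin 9 mm across, tapering in its last 8 mm to a tip 50 mm above the table; z up, origin on the table under the pin; empty at the start, the spare place
- handle (a point): centre of the slide's black upright handle, 58 mm above the table: block 16 mm thick (its x), 30 mm wide (its y), from 27 to 79 mm above the table, rigid on the slide. It pulls out along its own level -x, roughly towards the robot. Behind it (+x), with the slide home, 52 mm are free to the grey housing (50 mm high, discs on it to 66 mm); under it a base plate 12 mm thick, 90 mm wide
- pointer (a point): middle of the slide's yellow pointer bar (4 mm by 80 mm, across the base plate, directly under the handle, at the same x and y as handle); axes as handle
- mark: fixed red line, 8 mm wide (along its x) and 88 mm long (along its y), flat on the base plate in front of the pointer; origin at its centre; axes as handle. 40 to 65 mm of pull bring the pointer over it, differing each time
- slide (a joint): how far the spring-return slide is pulled out, m: 0 home, 0.09 at its stop (past the mark). The spring pulls it home with about 4 N at 0, growing by 1 N per 10 mm; let go, it snaps home
- dye_bottle: bystander: amber dye bottle with black cap, 48 mm across, 120 mm tall, upright; origin at the centre of its underside
- paint_jar: bystander: glass jar with red lid, 52 mm across, 55 mm tall; origin at the centre of its underside
- awl: bystander: wooden-handled awl lying flat, 140 mm long along its x
- mallet: bystander: mallet with black head lying flat, 240 mm long along its x
- rivet_tin: bystander: open steel tin, 64 mm across, 30 mm tall; origin at the centre of its underside
- burnisher: bystander: turned dark wooden burnisher standing upright, 32 mm across, 85 mm tall; origin at the centre of its underside
- pliers: bystander: pliers with orange handles lying flat, about 155 mm long along their x

How it is judged:
On the way, in this order (a step that is already met when the one before it is completed fails the run):
1. each spool stands fully down on the spindle of its own colour and is let go (z of spool_orange_center in the frame of spindle_orange between 0.041 and 0.051 m and horizontal distance between spool_orange_center and spindle_orange below 0.009 m and angle between each of spool_orange_center, spool_blue_center's own z axis and vertical below 0.12 rad and z of spool_blue_center in the frame of spindle_blue between 0.041 and 0.051 m and horizontal distance between spool_blue_center and spindle_blue below 0.009 m and contact force between each of spool_orange, spool_blue and the fingers below 0.1 N), for 0.2 s.
2. the slide is held by the fingers with its pointer over the red line (x of pointer in the frame of mark between -0.005 and 0.005 m and contact force between slide and the fingers above 2 N), for 0.3 s.
At the end, for the whole second after the job is handed in: Each spool upright (0.12 rad), fully down (centre 41 to 51 mm up), within 9 mm of the pin of its own colour, untouched by the fingers; the slide's pointer within 5 mm of the middle of the red line, still, held there by the fingers (over 2 N), not leaning on a spool (all of step 1 and all of step 2 and contact force between slide and spool_orange below 0.2 N and contact force between slide and spool_blue below 0.2 N and velocity of joint slide between -0.01 and 0.01 m/s); the arm keeps its last pose, push and grip.
It fails at once if a bystander is moved more than 20 mm (distance of any of dye_bottle, paint_jar, awl, mallet, rivet_tin, burnisher, pliers from where it was at the start of the episode above 0.02 m).
It also fails if it takes over 72 s, if anything falls off the work surface, if the arm or the gripper's body presses on something with over 40 N, if the wrist force passes 120 N, or if a joint passes its speed limit or range.

## Robot

A 6-joint arm with a two-finger parallel gripper is mounted at the origin on the work surface. World frame = base frame: x ahead of the robot, y to its left, z up, the work surface at z = 0. Lengths are in m, angles in rad, forces in N, time in s.
With the tool pointing down it reaches from about 0.3 to 1 m from the base axis. Payload 5.1 kg.
Tool frame: the origin (TCP) lies at the very end of the fingers, on their centre line; the grasp point (between the pads) lies 19 mm behind it (manip.pinch_z is the distance from the TCP to the grasp point, in m); y points along the fingers, z is the direction in which the jaws open and shut, and the axes are right-handed (so a half turn about y gives the same grasp; the last joint's range is limited). The gripper opens to 95 mm and grips with 3 to 60 N. Pads are 20 mm wide; open, the fingers measure 119 mm over their backs; the gripper's body (75 mm by 180 mm) begins 59 mm behind the grasp point.
Start: joints at [-1.223, 0.124, 1.65, -0, 1.367, -0.083], TCP at [0.271, -0.591, 0.215] pointing down, gripper open.
Joint ranges: [-2.61, 2.61], [-1.02, 2.33], [0.03, 2.71], [-1.35, 4.49], [0.32, 2.68], [-2.91, 2.91]. Speed limits (rad/s): [2.57, 2.57, 3.14, 3.14, 3.14, 3.14].

## Interface

Orientations are given as [roll, pitch, yaw] about the fixed x, y, z axes, in that order (R = Rz(yaw) Ry(pitch) Rx(roll)).
In Python, from workcell import manip gives the robot as it stands.
- The arm moves only by the tool step_arm, never from a script. Its arguments are lists of equal length, an entry for each row: "jaw": the closure, from 0 (fully open) to 1 (shut); "translation": the shift along the tool's x, y, z in m, a list of three; "twist": the turn about the tool's y in degrees. A call has 1 to 20 rows; each row shifts and turns the pose as measured when the row begins, along the tool's axes as they then stand; what a row does not reach is not made up. A row lasts 1/8 s, in which the tool goes at most 62.5 mm and 10.7 degrees, less where a joint would pass 70% of its speed; a pose out of reach is approached as far as the arm can. A call with a gripper value outside its range is refused whole. The fingers move at their own pace and stop on an object; the grip force is fixed at half the most. Time passes only in rows, so rows that do not move let the fingers close. It gives the time, the measured TCP pose, the force and the opening at its end, in the units of the state.
- manip.get_obs(): the state, without advancing time (a new reading comes with each control period).
- manip.read_camera(name): name is "side" or "top"; returns the picture (420x560x3 uint8, blue, green, red); there is no depth.
- manip.camera_params(name): a dict with "fx", "fy", "cx", "cy" (pixels), "R" (3x3) and "t" (3): a world point X has camera coordinates R X + t. Camera axes: x right, y down, z forward; pixel columns grow to the right and rows downward; lengths in m; the calibration is good to about 2 mm. A picture is of the moment at which its call begins. camera_params takes no time and is no camera call.
- manip.sign_off(): hands the job in, once; it reports no verdict.
Trained networks look in the newest picture that a camera, given by its name, has taken for a name from the list of things; names that differ only in an ending like _2 or _b are one class to them, and where a whole thing is asked for, a point or a joint stands for the part that bears it (a point fixed in the world has none). Each returns a list of dicts, best first, with "confidence" (0 to 1); they miss things now and then, are a little off and sometimes report something else, mostly with a low value. They report only what shows in the picture. A call takes as long as a camera call.
- manip.boxes_of(camera, name): "rect" ([left, top, right, bottom] in pixels, round what is visible of it).
- manip.silhouettes(camera, name): "pixels" (420x560 bool, what is visible of it) and "rect" ([left, top, right, bottom] in pixels, round what is visible of it).
The state is a dict: "clock": time; "joint_positions": joint angles; "qd": joint speeds; "effort": joint torques, N m; "tcp_pos": TCP position; "ee_rot": TCP orientation; "force": force on the tool from outside, world axes, zero at the start; "wrist_torque": the same for the moment, N m; "width": opening from 0.0 (shut) to 1.0 (fully open).
Only numpy, scipy, OpenCV 4.12 (cv2) and the standard library are available. Lean on these libraries where they do the work, as an engineer would, in place of code of your own. Each camera call takes 0.05 s, during which the arm holds its last target.

## Working session

There is one attempt and no reset: what is moved stays moved. The work goes in short steps, Python scripts to look and compute and a tool call to move; the robot and the scene stay as the last step left them, time stands still between calls to the robot, and variables do not carry over. Pictures are saved under pics/ and viewed, and the job is handed in when it is done.

Besides the shell and the picture viewer there is one more tool, called by a JSON object that holds its "name" and its "arguments", one argument or row to a line. step_arm: Moves the arm, as the interface text tells. Its arguments: {"type":"object","properties":{"jaw":{"type":"array"},"translation":{"type":"array"},"twist":{"type":"array"}},"required":["jaw","translation","twist"]}

```bash
mkdir -p pics; ls
python3 - <<'E'
from workcell import manip
import cv2,numpy as np
print(manip.pinch_z, manip.get_obs())
for c in ("side","top"):
    im=manip.read_camera(c); cv2.imwrite(f"pics/{c}0.png",im)
    p=manip.camera_params(c); print(c,p['fx'],p['cx'],p['cy'],np.round(p['R'],3).tolist(),np.round(p['t'],3), -np.array(p['R']).T@np.array(p['t']))
E
```

```text
pics
0.0188 {'clock': 0.0, 'joint_positions': array([-1.22260647e+00,  1.24466367e-01,  1.65167000e+00,  5.83732517e-06,
        1.36751549e+00, -8.25934478e-02]), 'qd': array([-0.0011483 ,  0.00026317, -0.0002412 ,  0.00052212,  0.0002851 ,
        0.00107878]), 'effort': array([ 7.71542182e-04, -4.17611647e+01, -3.59927881e+01,  7.74798403e-02,
        4.92262852e-02, -1.45146323e-04]), 'tcp_pos': array([ 0.27118594, -0.59001398,  0.2134145 ]), 'ee_rot': array([-1.57284805e+00,  1.75578996e-04, -2.71081072e+00]), 'force': array([ 0.22095889,  0.89444507, -0.34641856]), 'wrist_torque': array([ 0.01141636, -0.06270537, -0.05425538]), 'width': 0.9960953936668315}
side 383.8320228818729 277.94745667425815 208.16323330991926 [[-0.927, -0.373, 0.019], [-0.241, 0.559, -0.794], [0.286, -0.741, -0.608]] [0.506 0.22  0.821] [0.28734247 0.6738402  0.66440833]
top 422.00669737285085 277.08272086346085 217.04750946648937 [[0.007, -1.0, 0.001], [-0.983, -0.007, -0.184], [0.184, 0.0, -0.983]] [-0.077  0.603  1.085] [ 0.39279105 -0.07365235  1.1773154 ]
```

View pics/side0.png

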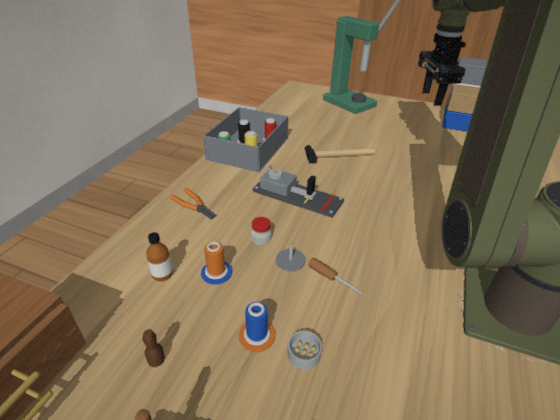

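View pics/top0.png

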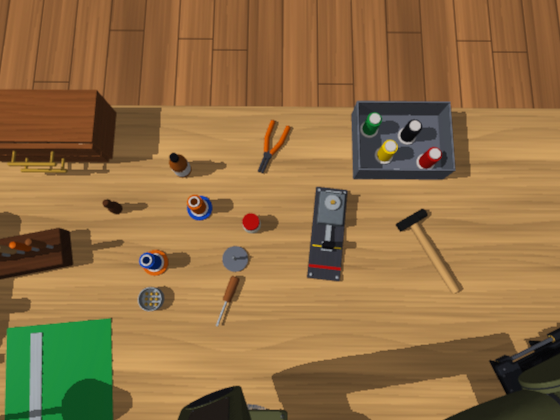

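```bash
cat > h.py <<'E'
from workcell import manip
import cv2,numpy as np
from scipy.optimize import least_squares
P={c:manip.camera_params(c) for c in("side","top")}
def ray(c,u,v):
    p=P[c];R=np.array(p['R']);o=-R.T@np.array(p['t'])
    d=R.T@np.array([(u-p['cx'])/p['fx'],(v-p['cy'])/p['fy'],1.]);return o,d/np.linalg.norm(d)
def proj(c,X):
    p=P[c];q=np.array(p['R'])@np.asarray(X,float)+np.array(p['t']);return np.array([p['fx']*q[0]/q[2]+p['cx'],p['fy']*q[1]/q[2]+p['cy']])
def plane(c,u,v,z):
    o,d=ray(c,u,v);return o+d*(z-o[2])/d[2]
def tri(a,b):
    (o1,d1),(o2,d2)=ray("side",*a),ray("top",*b)
    A=np.stack([d1,-d2],1);s=np.linalg.lstsq(A,o2-o1,rcond=None)[0]
    x,y=o1+d1*s[0],o2+d2*s[1];return (x+y)/2,np.linalg.norm(x-y)
E
python3 - <<'E'
from h import *
names=["spool_orange_center","spool_blue_center","spindle_orange","spindle_blue","spindle_grey","handle","pointer","mark","dye_bottle","paint_jar","awl","rivet_tin","burnisher","pliers","mallet"]
ims={}
for c in("side","top"): ims[c]=manip.read_camera(c)
D={}
for n in names:
    for c in("side","top"):
        r=manip.silhouettes(c,n)
        for k in r[:2]:
            m=k['pixels'];ys,xs=np.nonzero(m)
            if len(xs)==0: continue
            print(n,c,round(k['confidence'],2),np.round(k['rect']).tolist(),"cen",xs.mean().round(1),ys.mean().round(1),"n",len(xs),"xy@0",np.round(plane(c,xs.mean(),ys.mean(),0)[:2],3))
        if r: D[n+"__"+c]=r[0]['pixels']
np.savez("m0.npz",**D)
for c in ims: cv2.imwrite(f"{c}.png",ims[c])
def crop(c,x0,y0,x1,y1,s,f): cv2.imwrite(f,cv2.resize(ims[c][y0:y1,x0:x1],None,fx=s,fy=s,interpolation=cv2.INTER_CUBIC))
crop("side",190,160,350,370,2.8,"pics/s1.png")
crop("top",120,170,350,320,3.4,"pics/t1.png")
print(manip.get_obs()['clock'])
E
```

```text
spool_orange_center side 0.62 [204.0, 242.0, 227.0, 279.0] cen 214.3 260.6 n 685 xy@0 [0.663 0.118]
spool_orange_center top 0.88 [185.0, 195.0, 206.0, 218.0] cen 197.4 205.6 n 307 xy@0 [0.645 0.155]
spool_orange_center top 0.3 [259.0, 121.0, 291.0, 173.0] cen 270.6 146.3 n 416 xy@0 [ 0.825 -0.052]
spool_blue_center side 0.89 [244.0, 306.0, 270.0, 346.0] cen 255.5 323.7 n 869 xy@0 [0.497 0.242]
spool_blue_center top 0.64 [142.0, 257.0, 164.0, 271.0] cen 152.0 261.7 n 374 xy@0 [0.485 0.274]
spindle_orange side 0.72 [239.0, 321.0, 274.0, 354.0] cen 257.2 340.1 n 399 xy@0 [0.478 0.276]
spindle_orange top 0.52 [144.0, 249.0, 168.0, 279.0] cen 159.3 264.2 n 208 xy@0 [0.478 0.253]
spindle_blue side 0.74 [274.0, 249.0, 307.0, 276.0] cen 289.5 260.0 n 541 xy@0 [0.497 0.045]
spindle_blue side 0.53 [202.0, 263.0, 234.0, 286.0] cen 216.1 276.3 n 225 xy@0 [0.634 0.16 ]
spindle_blue top 0.72 [187.0, 195.0, 213.0, 223.0] cen 201.1 211.8 n 191 xy@0 [0.627 0.143]
spindle_grey side 0.81 [275.0, 248.0, 305.0, 274.0] cen 289.5 259.6 n 567 xy@0 [0.497 0.044]
spindle_grey side 0.58 [288.0, 331.0, 323.0, 3
[... 1651 characters left out ...]
72 [139.0, 291.0, 166.0, 312.0] cen 150.9 299.2 n 481 xy@0 [0.382 0.271]
burnisher side 0.63 [141.0, 332.0, 166.0, 365.0] cen 151.9 348.8 n 580 xy@0 [0.656 0.37 ]
burnisher top 0.55 [107.0, 202.0, 122.0, 216.0] cen 113.2 206.8 n 180 xy@0 [0.64  0.394]
burnisher top 0.52 [321.0, 224.0, 336.0, 251.0] cen 328.0 240.8 n 215 xy@0 [ 0.547 -0.217]
pliers side 0.94 [174.0, 189.0, 214.0, 222.0] cen 193.7 204.5 n 419 xy@0 [ 0.828 -0.056]
pliers top 0.9 [261.0, 121.0, 291.0, 172.0] cen 271.5 146.0 n 529 xy@0 [ 0.825 -0.055]
mallet side 0.94 [308.0, 146.0, 374.0, 164.0] cen 336.3 153.0 n 555 xy@0 [ 0.53  -0.514]
mallet top 0.89 [397.0, 208.0, 462.0, 294.0] cen 428.3 247.1 n 1041 xy@0 [ 0.531 -0.497]
1.7
```

```bash
ls pics
```

```text
s1.png
side0.png
t1.png
top0.png
```

View pics/s1.png

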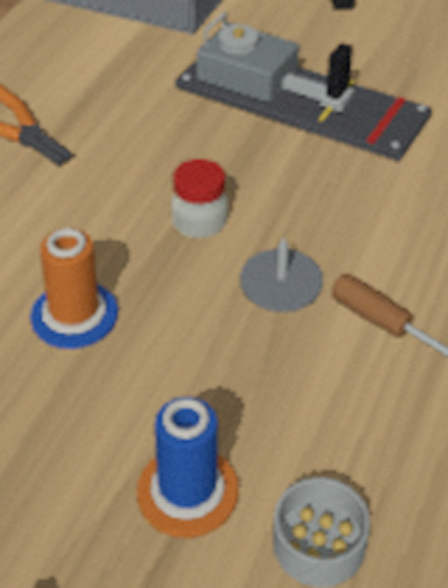

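View pics/t1.png

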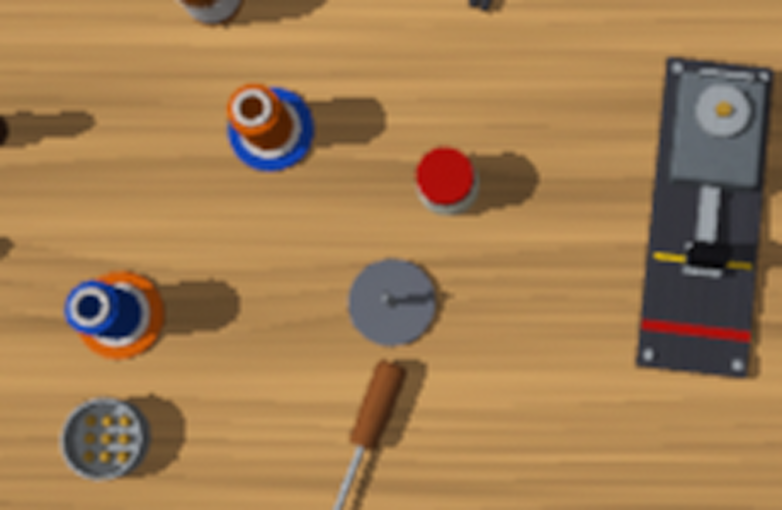

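```bash
cat >> h.py <<'E'
def hsv(im): return cv2.cvtColor(im,cv2.COLOR_BGR2HSV).astype(int)
def sub(im,x0,y0,x1,y1,s=4): return cv2.resize(im[y0:y1,x0:x1],None,fx=s,fy=s,interpolation=cv2.INTER_CUBIC)
def topx(u,v,x0,y0,s=4): return (np.asarray(u)+.5)/s-.5+x0,(np.asarray(v)+.5)/s-.5+y0
def mask(im,roi,f,s=4):
    h=hsv(sub(im,*roi,s));return f(h[...,0],h[...,1],h[...,2])
def circ(c,m,roi,z,r,s=4):
    cs,_=cv2.findContours(m.astype(np.uint8),cv2.RETR_EXTERNAL,cv2.CHAIN_APPROX_NONE)
    k=max(cs,key=cv2.contourArea);k=cv2.convexHull(k)[:,0] if False else k[:,0]
    u,v=topx(k[:,0],k[:,1],roi[0],roi[1],s)
    W=np.array([plane(c,a,b,z)[:2] for a,b in zip(u,v)])
    x0=W.mean(0);best=None
    for dx in(-.01,0,.01):
      for dy in(-.01,0,.01):
        q=least_squares(lambda p:np.hypot(*(W-p).T)-r,x0+[dx,dy],loss='soft_l1',f_scale=.001)
        if best is None or q.cost<best.cost:best=q
    res=np.hypot(*(W-best.x).T)-r
    return best.x,np.median(np.abs(res)),len(W)
E
python3 - <<'E'
from h import *
ims={c:cv2.imread(f"{c}.png") for c in("side","top")}
print("orangetop",tri((213.6,246.8),(194.1,201.5)),"bluetop",tri((256.1,309.3),(146.8,260)))
blue=lambda h,s,v:(h>100)&(h<130)&(s>130)
orange=lambda h,s,v:(h<14)&(s>190)&(v>90)
R={"blue":{"side":(195,255,242,292),"top":(180,188,220,226)},"orange":{"side":(232,305,282,362),"top":(136,244,176,282)}}
for n,f in(("blue",blue),("orange",orange)):
    for c in("side","top"):
        m=mask(ims[c],R[n][c],f);print(n,c,m.sum()/16,circ(c,m,R[n][c],.006,.036))
D=np.load("m0.npz")
for c in("side","top"):
    m=D["spindle_grey__"+c];print("grey",c,circ(c,m,(0,0),.006,.036,1))
red=lambda h,s,v:((h<8)|(h>172))&(s>120)&(v>60)
yel=lambda h,s,v:(h>18)&(h<35)&(s>120)&(v>100)
for c,roi in(("side",(295,170,345,215)),("top",(300,230,350,280))):
    for n,f in(("red",red),("yel",yel)):
        m=mask(ims[c],roi,f);v,u=np.nonzero(m);u,v=topx(u,v,*roi[:2])
        if len(u)<5:print(n,c,"none");continue
        q=cv2.minAreaRect(np.stack([u,v],1).astype(np.float32));print(n,c,len(u)/16,np.round(cv2.boxPoints(q),1).tolist(),u.mean(),v.mean())
        for z in (.012,.02,.025):
            print(z,plane(c,*q[0],z)[:2].round(4),[plane(c,*b,z)[:2].round(3).tolist() for b in cv2.boxPoints(q)])
E
```

```text
orangetop (array([0.63957943, 0.14826752, 0.08034367]), np.float64(0.0006554561559212292)) bluetop (array([0.48357192, 0.26461116, 0.07935367]), np.float64(0.0011582366843474012))
blue side 191.9375 (array([0.63880634, 0.1509787 ]), np.float64(0.0017730263219397704), 399)
blue top 149.5625 (array([0.64043799, 0.14961717]), np.float64(0.0029605088124208985), 370)
orange side 56.3125 (array([0.49037003, 0.26169508]), np.float64(0.0012882023459096642), 187)
orange top 168.375 (array([0.48346698, 0.26535728]), np.float64(0.0014586118407115753), 401)
grey side (array([0.49568083, 0.04903053]), np.float64(0.0011184881165423807), 75)
grey top (array([0.49380397, 0.04313012]), np.float64(0.0017977632617153655), 72)
red side 60.25 [[320.1000061035156, 209.6999969482422], [331.8999938964844, 193.39999389648438], [334.5, 195.39999389648438], [322.79998779296875, 211.60000610351562]] 327.3350622406639 202.5767634854772
0.012 [ 0.4742 -0.2016] [[0.483, -0.161], [0.474, -0.25], [0.465, -0.244], [0.474, -0.156]]
0.02 [ 0.472  -0.1908] [[0.481, -0.151], [0.472, -0.239], [0.462, -0.233], [0.472, -0.1
[... 840 characters left out ...]
, [0.474, -0.249], [0.463, -0.247]]
0.02 [ 0.473  -0.2026] [[0.472, -0.158], [0.483, -0.159], [0.474, -0.248], [0.463, -0.246]]
0.025 [ 0.4727 -0.202 ] [[0.472, -0.157], [0.483, -0.159], [0.473, -0.247], [0.462, -0.245]]
yel top 32.0625 [[311.3999938964844, 246.0], [311.79998779296875, 243.1999969482422], [340.29998779296875, 247.10000610351562], [339.8999938964844, 249.89999389648438]] 321.505604288499 245.79264132553607
0.012 [ 0.5292 -0.2089] [[0.531, -0.169], [0.538, -0.17], [0.528, -0.249], [0.52, -0.248]]
0.02 [ 0.5283 -0.2079] [[0.53, -0.168], [0.537, -0.169], [0.527, -0.248], [0.519, -0.246]]
0.025 [ 0.5277 -0.2073] [[0.529, -0.168], [0.537, -0.169], [0.526, -0.247], [0.519, -0.246]]
```

```bash
cat >> h.py <<'E'
def overlay(im,c,roi,s,items):
    x0,y0,x1,y1=roi;o=sub(im,*roi,s)
    for (x,y,z,r,col) in items:
        t=np.linspace(0,2*np.pi,60)
        pts=np.array([proj(c,(x+r*np.cos(a),y+r*np.sin(a),z)) for a in t])
        pts=(pts-[x0,y0]+.5)*s
        cv2.polylines(o,[np.round(pts*8).astype(np.int32)],True,col,1,cv2.LINE_AA,3)
    return o
E
cat > ov.py <<'E'
from h import *
ims={c:cv2.imread(f"{c}.png") for c in("side","top")}
G=(0,255,0);M=(255,0,255);Y=(0,255,255)
its=[]
for x,y in((.6395,.1500),(.486,.2635),(.4947,.046)): its+=[(x,y,.006,.036,G)]
for x,y in((.6395,.1485),(.485,.264)): its+=[(x,y,.086,.015,M),(x,y,.011,.026,M),(x,y,.081,.021,Y)]
a=overlay(ims["side"],"side",(195,235,310,360),4.6,its)
b=overlay(ims["top"],"top",(130,185,255,285),5,its)
cv2.imwrite("pics/oa.png",a);cv2.imwrite("pics/ob.png",b)
E
python3 ov.py
```

```text
(no output)
```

View pics/oa.png

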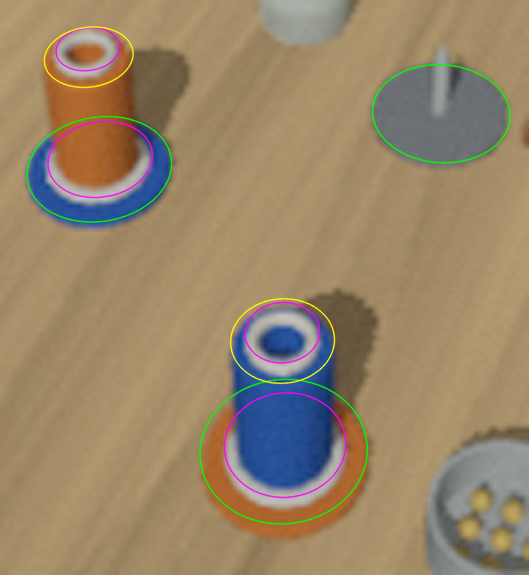

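View pics/ob.png

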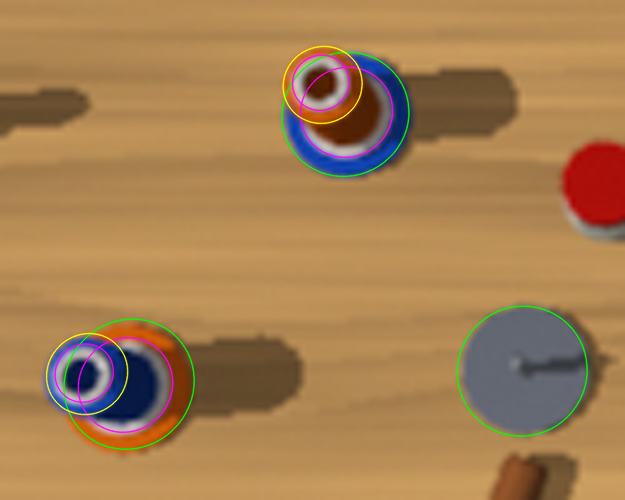

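Run:
```python
from h import *
ims={c:cv2.imread(f"{c}.png") for c in("side","top")}
# outer boundary via radial search: from guess centre, walk outward; find color-distance-to-wood edge
def radial(c,guess,z,r,angs,n=3):
    im=cv2.GaussianBlur(ims[c],(0,0),0.6).astype(np.float32)
    lab=cv2.cvtColor((im/255).astype(np.float32),cv2.COLOR_BGR2LAB)
    p=np.array(guess,float)
    for it in range(6):
        W=[];rr=np.arange(r-.010,r+.010,.0004)
        for a in angs:
            uv=np.array([proj(c,(p[0]+q*np.cos(a),p[1]+q*np.sin(a),z)) for q in rr]).astype(np.float32)
            L=cv2.remap(lab,uv[None,:,0],uv[None,:,1],cv2.INTER_CUBIC)[0]
            k=4;g=np.linalg.norm(L[k:]-L[:-k],axis=1)
            i=g.argmax()
            if g[i]>6: W.append(p+rr[i+k//2]*np.array([np.cos(a),np.sin(a)]))
        W=np.array(W)
        q=least_squares(lambda t:np.hypot(*(W-t).T)-r,p,loss='soft_l1',f_scale=.0007);p=q.x
    res=np.hypot(*(W-p).T)-r
    return p.round(4),len(W),np.abs(res).mean().round(4),res.mean().round(4)
for n,g,full in(("blue",(.6395,.150),0),("orange",(.486,.2635),0),("grey",(.4947,.046),1)):
    A=np.linspace(0,2*np.pi,72,endpoint=False)
    # side: near side is direction toward camera
    for c,near in(("side",np.arctan2(.6738-g[1],.287-g[0])),("top",-.9 if n=="blue" else -.9)):
        for half in (1.2,1.6):
            aa=near+np.linspace(-half,half,60)
            print(n,c,half,radial(c,g,.006,.036,aa))
```

```text
blue side 1.2 (array([0.6377, 0.1534]), 60, np.float64(0.0005), np.float64(-0.0001))
blue side 1.6 (array([0.6374, 0.1533]), 60, np.float64(0.0006), np.float64(-0.0002))
blue top 1.2 (array([0.6381, 0.1478]), 60, np.float64(0.001), np.float64(-0.0005))
blue top 1.6 (array([0.6382, 0.148 ]), 60, np.float64(0.0011), np.float64(-0.0003))
orange side 1.2 (array([0.4949, 0.2449]), 60, np.float64(0.0043), np.float64(-0.0018))
orange side 1.6 (array([0.4985, 0.2476]), 56, np.float64(0.005), np.float64(-0.0029))
orange top 1.2 (array([0.4761, 0.2766]), 60, np.float64(0.0028), np.float64(-0.0009))
orange top 1.6 (array([0.4783, 0.278 ]), 60, np.float64(0.0037), np.float64(-0.0019))
grey side 1.2 (array([0.4941, 0.0495]), 60, np.float64(0.0006), np.float64(-0.0001))
grey side 1.6 (array([0.4942, 0.0496]), 60, np.float64(0.0006), np.float64(-0.0002))
grey top 1.2 (array([0.4949, 0.0426]), 60, np.float64(0.001), np.float64(0.0002))
grey top 1.6 (array([0.4949, 0.0424]), 60, np.float64(0.001), np.float64(0.0004))
```

```bash
cat >> h.py <<'E'
from scipy.spatial.transform import Rotation as Ro
def go(x,y,z,yaw=None):
    o=manip.get_obs();R=Ro.from_euler('xyz',o['ee_rot']).as_matrix()
    d=np.array([x,y,z])-o['tcp_pos'];t=R.T@d
    print("tcp",o['tcp_pos'].round(4),"yaw",np.degrees(o['ee_rot'][2]).round(1),"tool d",t.round(4),"len",np.linalg.norm(t).round(3),"rows",np.ceil(np.linalg.norm(t)/.055),"w",round(o['width'],3),"F",o['force'].round(1),"clk",round(o['clock'],2))
    if yaw is not None: print("twist",((-(yaw-np.degrees(o['ee_rot'][2]))+90)%180-90))
E
python3 -c "
from h import *
go(.639,.150,.20)"
```

```text
tcp [ 0.2714 -0.5906  0.2147] yaw -155.3 tool d [-0.6433  0.0146 -0.5195] len 0.827 rows 16.0 w 0.999 F [-0.6  0.4  0.2] clk 1.7
```

{"name": "step_arm", "arguments": {
  "jaw": [0, 0, 0, 0, 0, 0, 0, 0, 0, 0, 0, 0, 0, 0, 0, 0],
  "translation": [
    [-0.04, 0.001, -0.0325],
    [-0.04, 0.001, -0.0325],
    [-0.04, 0.001, -0.0325],
    [-0.04, 0.001, -0.0325],
    [-0.04, 0.001, -0.0325],
    [-0.04, 0.001, -0.0325],
    [-0.04, 0.001, -0.0325],
    [-0.04, 0.001, -0.0325],
    [-0.04, 0.001, -0.0325],
    [-0.04, 0.001, -0.0325],
    [-0.04, 0.001, -0.0325],
    [-0.04, 0.001, -0.0325],
    [-0.04, 0.001, -0.0325],
    [-0.04, 0.001, -0.0325],
    [-0.04, 0.001, -0.0325],
    [-0.04, 0.001, -0.0325]
  ],
  "twist": [0, 0, 0, 0, 0, 0, 0, 0, 0, 0, 0, 0, 0, 0, 0, 0]
}}

```text
clock: 3.7
tcp_pos: [0.6484, 0.1684, 0.2012]
ee_rot: [-1.563, 0.007, -2.718]
force: [0.1, -0.4, 0.1]
width: 0.999
```

```bash
python3 -c "
from h import *
go(.639,.150,.16)"
```

```text
tcp [0.6484 0.1684 0.2012] yaw -155.7 tool d [0.0164 0.0412 0.0126] len 0.046 rows 1.0 w 0.999 F [ 0.1 -0.4  0.1] clk 3.7
```

{"name": "step_arm", "arguments": {
  "jaw": [0, 0, 0],
  "translation": [
    [0.016, 0.041, 0.0126],
    [0, 0, 0],
    [0, 0, 0]
  ],
  "twist": [0, 0, 0]
}}

```text
clock: 4.08
tcp_pos: [0.6416, 0.1544, 0.1613]
ee_rot: [-1.563, 0.011, -2.713]
force: [0.6, 0.0, -0.3]
width: 1.001
```

```bash
cat > look.py <<'E'
from h import *
import sys
k=sys.argv[1];rs=eval(sys.argv[2]);rt=eval(sys.argv[3])
go(.639,.150,.16)
ims={c:manip.read_camera(c) for c in("side","top")}
for c in ims: cv2.imwrite(f"{c}_{k}.png",ims[c])
o=manip.get_obs();R=Ro.from_euler('xyz',o['ee_rot']).as_matrix();p=o['tcp_pos']
for c,roi in(("side",rs),("top",rt)):
    s=min(8,760/(roi[2]-roi[0]),580/(roi[3]-roi[1]));im=sub(ims[c],*roi,s)
    hw=o['width']*.0475
    for q,col in((p,(0,255,0)),(p+R[:,2]*hw,(255,0,255)),(p-R[:,2]*hw,(0,255,255)),(p-R[:,1]*manip.pinch_z,(255,255,0))):
        u=(proj(c,q)-roi[:2]+.5)*s;cv2.drawMarker(im,tuple(int(a) for a in u),col,cv2.MARKER_CROSS,10,1)
    cv2.imwrite(f"pics/{k}_{c}.png",im)
E
python3 look.py a "(160,190,260,300)" "(140,150,270,250)"
```

```text
tcp [0.6416 0.1544 0.1613] yaw -155.4 tool d [0.0042 0.0013 0.0029] len 0.005 rows 1.0 w 1.001 F [ 0.6  0.  -0.3] clk 4.08
```

View pics/a_side.png

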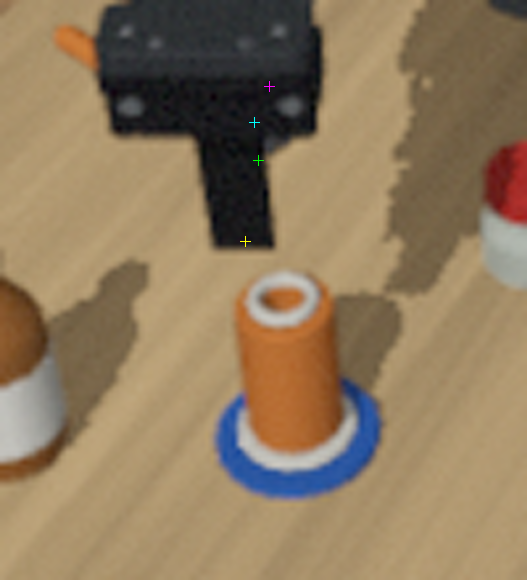

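View pics/a_top.png

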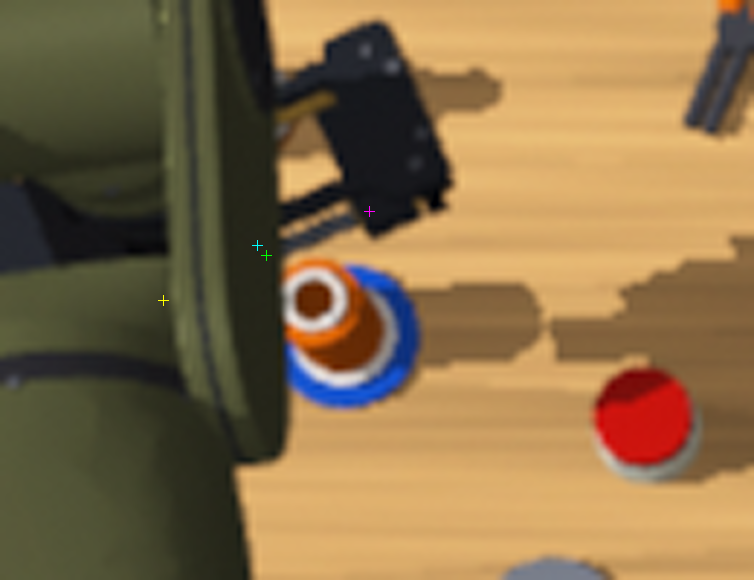

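Run:
```python
from h import *
o=manip.get_obs();R=Ro.from_euler('xyz',o['ee_rot']).as_matrix();p=o['tcp_pos'];print(R.round(3))
s=580/110
for hz in(.0475,.0595):
  for x in(-.01,0,.01):
    q=p-R[:,2]*hz+R[:,0]*x; print(hz,x,((proj("side",q)-[160,190]+.5)*s).round(0))
for X in((.6395,.15,.086),(.638,.153,.086),(.638,.155,.086)): print((proj("side",X)-[160,190]+.5)*s,(proj("top",X)-[140,150]+.5)*5.8)
```

```text
[[-0.909  0.012  0.416]
 [-0.416 -0.003 -0.909]
 [-0.009 -1.     0.008]]
0.0475 -0.01 [219. 242.]
0.0475 0 [246. 241.]
0.0475 0.01 [273. 241.]
0.0595 -0.01 [215. 264.]
0.0595 0 [243. 263.]
0.0595 0.01 [270. 263.]
[282.98612336 295.03453597] [310.26417342 298.32935818]
[282.55984514 300.57816888] [303.55335018 301.48868237]
[280.14651548 303.6400039 ] [299.17502316 301.45851163]
```

```bash
python3 - <<'E'
from h import *
u0=proj("side",(.486,.2635,.006))
for dv in(2,2.5,3): print(dv,plane("side",u0[0]-.2,u0[1]+dv,.006).round(4))
E
cat > ov.py <<'E'
from h import *
ims={c:cv2.imread(f"{c}.png") for c in("side","top")}
G=(0,255,0);M=(255,0,255);Y=(0,255,255)
its=[]
for x,y in((.6377,.1533),(.483,.270),(.4942,.0495)): its+=[(x,y,.006,.036,G)]
for x,y in((.639,.153),(.483,.27)): its+=[(x,y,.086,.015,M),(x,y,.011,.026,M)]
cv2.imwrite("pics/oa2.png",overlay(ims["side"],"side",(195,235,310,360),4.6,its))
E
python3 ov.py
```

```text
2 [0.4845 0.2678 0.006 ]
2.5 [0.484  0.2688 0.006 ]
3 [0.4835 0.2699 0.006 ]
```

View pics/oa2.png

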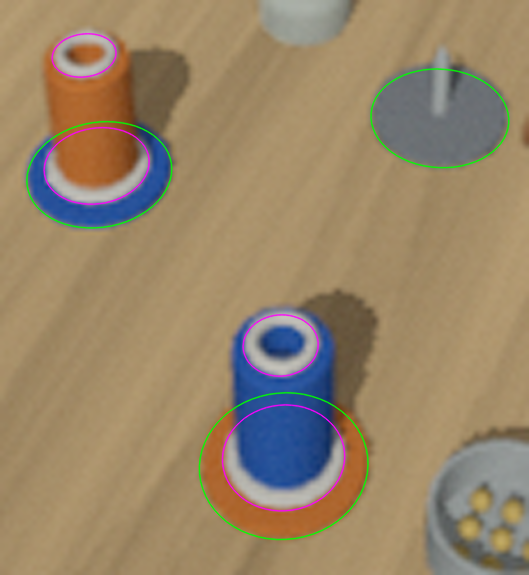

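```bash
python3 -c "
from h import *
go(.6385,.152,.046)"
```

```text
tcp [0.6411 0.1541 0.1608] yaw -155.4 tool d [ 4.300e-03  1.148e-01 -1.000e-04] len 0.115 rows 3.0 w 1.0 F [-0.5 -0.7 -0.2] clk 4.17
```

{"name": "step_arm", "arguments": {
  "jaw": [0, 0, 0, 0, 0],
  "translation": [
    [0.0043, 0.03, 0],
    [0, 0.03, 0],
    [0, 0.03, 0],
    [0, 0.02, 0],
    [0, 0, 0]
  ],
  "twist": [0, 0, 0, 0, 0]
}}

```text
clock: 4.8
tcp_pos: [0.6453, 0.1517, 0.0579]
ee_rot: [-1.559, 0.025, -2.715]
force: [-0.0, -0.1, 0.0]
width: 0.997
```

```bash
python3 -c "
from h import *
go(.6385,.152,.046)"
```

```text
tcp [0.6453 0.1517 0.0579] yaw -155.6 tool d [ 0.0064  0.0117 -0.0032] len 0.014 rows 1.0 w 0.997 F [-0.  -0.1  0. ] clk 4.8
```

{"name": "step_arm", "arguments": {
  "jaw": [0, 0],
  "translation": [
    [0.0064, 0.0115, -0.003],
    [0, 0, 0]
  ],
  "twist": [0, 0]
}}

```text
clock: 5.05
tcp_pos: [0.6397, 0.152, 0.0481]
ee_rot: [-1.558, 0.029, -2.716]
force: [-0.6, 0.2, -0.3]
width: 0.999
```

```bash
python3 look.py b "(160,190,260,300)" "(140,150,270,250)"
```

```text
tcp [0.6397 0.152  0.0481] yaw -155.6 tool d [-0.0017 -0.1119  0.003 ] len 0.112 rows 3.0 w 0.999 F [-0.6  0.2 -0.3] clk 5.05
```

View pics/b_side.png

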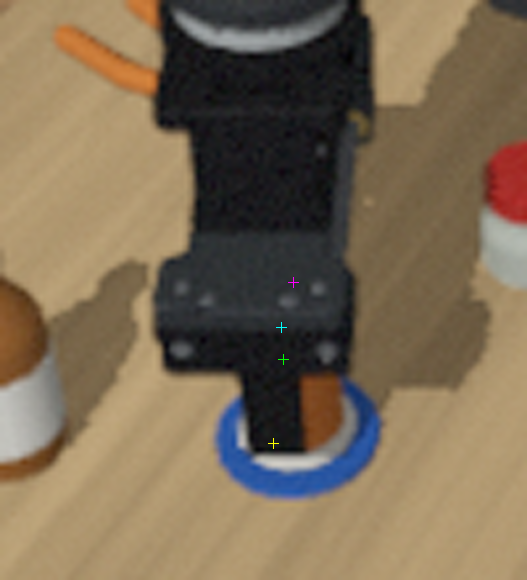

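View pics/b_top.png

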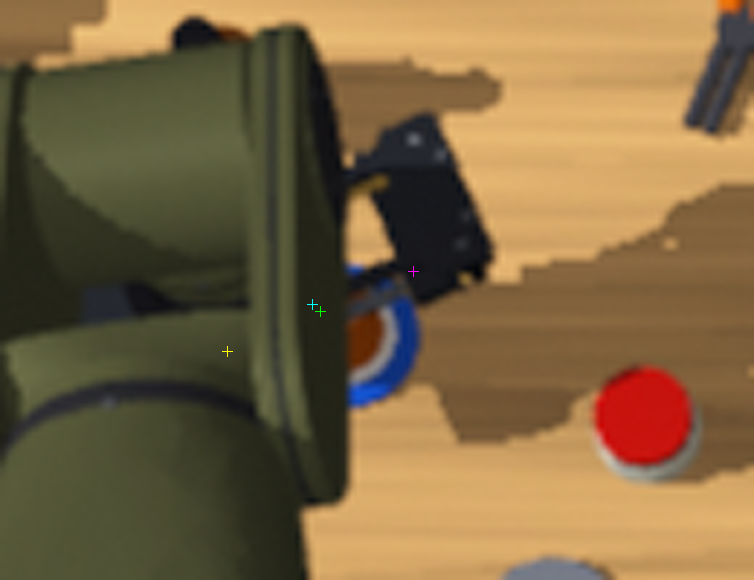

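{"name": "step_arm", "arguments": {
  "jaw": [1, 1, 1, 1, 1, 1],
  "translation": [
    [0, 0, 0],
    [0, 0, 0],
    [0, 0, 0],
    [0, 0, 0],
    [0, 0, 0],
    [0, 0, 0]
  ],
  "twist": [0, 0, 0, 0, 0, 0]
}}

```text
clock: 5.9
tcp_pos: [0.6428, 0.1524, 0.0517]
ee_rot: [-1.556, 0.035, -2.716]
force: [-0.6, 0.4, -1.4]
width: 0.434
```

```bash
python3 -c "
from h import *
go(.6385,.152,.116)"
```

```text
tcp [0.6428 0.1524 0.0517] yaw -155.6 tool d [ 0.0018 -0.0644 -0.0005] len 0.064 rows 2.0 w 0.434 F [-0.6  0.4 -1.4] clk 5.9
```

{"name": "step_arm", "arguments": {
  "jaw": [1, 1, 1, 1, 1, 1],
  "translation": [
    [0, -0.032, 0],
    [0, -0.032, 0],
    [0.045, -0.002, 0.01],
    [0.055, 0, 0.012],
    [0.055, 0, 0.012],
    [0.018, 0, 0]
  ],
  "twist": [0, 0, 0, 0, 0, 0]
}}

```text
clock: 6.65
tcp_pos: [0.4927, 0.0477, 0.1123]
ee_rot: [-1.556, 0.032, -2.714]
force: [0.1, -0.1, -0.8]
width: 0.436
```

```bash
python3 -c "
from h import *
go(.4988,.0484,.114)"
```

```text
tcp [0.4927 0.0477 0.1123] yaw -155.5 tool d [-0.0059 -0.0015  0.0019] len 0.006 rows 1.0 w 0.436 F [ 0.1 -0.1 -0.8] clk 6.65
```

{"name": "step_arm", "arguments": {
  "jaw": [1],
  "translation": [
    [-0.005, 0, 0.002]
  ],
  "twist": [0]
}}

```text
clock: 6.78
tcp_pos: [0.4969, 0.0475, 0.1122]
ee_rot: [-1.556, 0.032, -2.715]
force: [0.6, -0.1, -0.4]
width: 0.433
```

```bash
python3 look.py c "(230,170,340,290)" "(180,200,300,300)"
```

```text
tcp [0.4969 0.0475 0.1122] yaw -155.6 tool d [-0.1732 -0.0427 -0.0339] len 0.182 rows 4.0 w 0.433 F [ 0.6 -0.1 -0.4] clk 6.78
```

View pics/c_side.png

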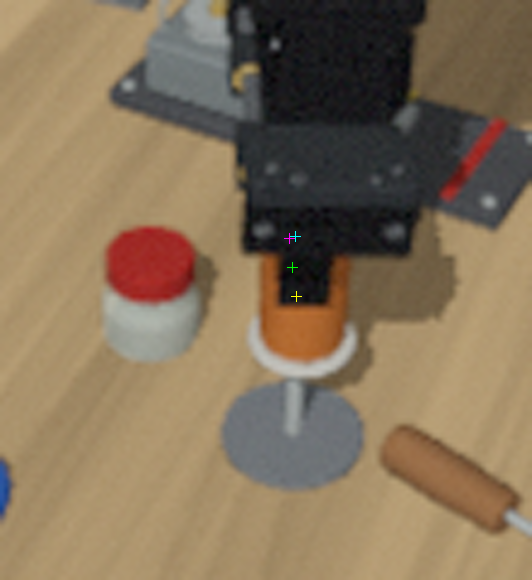

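View pics/c_top.png

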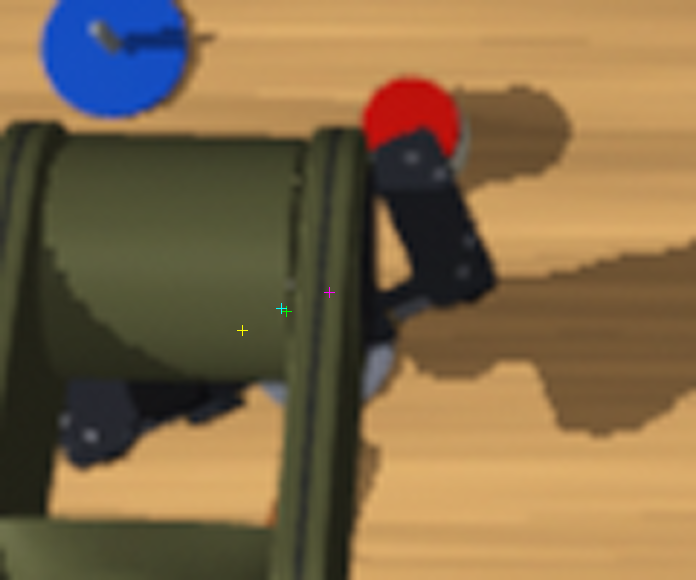

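```bash
cat > ov2.py <<'E'
from h import *
import sys
k,roi,out=sys.argv[1],eval(sys.argv[2]),sys.argv[4]
its=eval(sys.argv[3])
c=sys.argv[5] if len(sys.argv)>5 else "side"
s=min(8,760/(roi[2]-roi[0]),580/(roi[3]-roi[1]))
cv2.imwrite("pics/"+out,overlay(cv2.imread(f"{c}_{k}.png"),c,roi,s,its))
E
python3 ov2.py c "(250,210,330,290)" "[(.4942,.0492,.006,.036,(0,255,0)),(.4942,.0492,.05,.0045,(0,255,0)),(.4942,.0492,.0665,.026,(255,0,255)),(.492,.047,.0665,.026,(0,255,255))]" c2.png
```

```text
(no output)
```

View pics/c2.png

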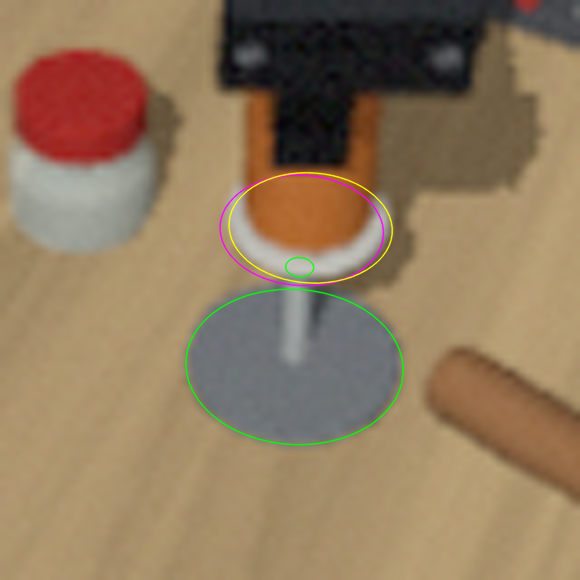

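```bash
python3 -c "
from h import *
go(.4989,.0495,.053)"
```

```text
tcp [0.4989 0.048  0.1128] yaw -155.5 tool d [ 0.0013  0.0598 -0.0022] len 0.06 rows 2.0 w 0.433 F [ 1.2  0.4 -0.6] clk 6.88
```

{"name": "step_arm", "arguments": {
  "jaw": [1, 1],
  "translation": [
    [0.001, 0.015, -0.002],
    [0.001, 0.015, 0]
  ],
  "twist": [0, 0]
}}

```text
clock: 7.12
tcp_pos: [0.4997, 0.0499, 0.0823]
ee_rot: [-1.555, 0.036, -2.713]
force: [0.1, -0.9, -1.0]
width: 0.435
```

```bash
python3 -c "
from h import *
go(.4989,.0495,.053)"
```

```text
tcp [0.4997 0.0499 0.0823] yaw -155.4 tool d [ 0.0019  0.0293 -0.0005] len 0.029 rows 1.0 w 0.435 F [ 0.1 -0.9 -1. ] clk 7.12
```

{"name": "step_arm", "arguments": {
  "jaw": [1, 1],
  "translation": [
    [0.001, 0.016, 0],
    [0.001, 0.012, 0]
  ],
  "twist": [0, 0]
}}

```text
clock: 7.38
tcp_pos: [0.4984, 0.0493, 0.0508]
ee_rot: [-1.556, 0.033, -2.712]
force: [-0.2, -9.0, 36.1]
width: 0.436
```

```bash
python3 look.py d "(240,180,340,290)" "(180,200,300,300)"
```

```text
tcp [0.4984 0.0493 0.0508] yaw -155.4 tool d [-0.1734 -0.1039 -0.0314] len 0.205 rows 4.0 w 0.436 F [-0.2 -9.  36.1] clk 7.38
```

View pics/d_side.png

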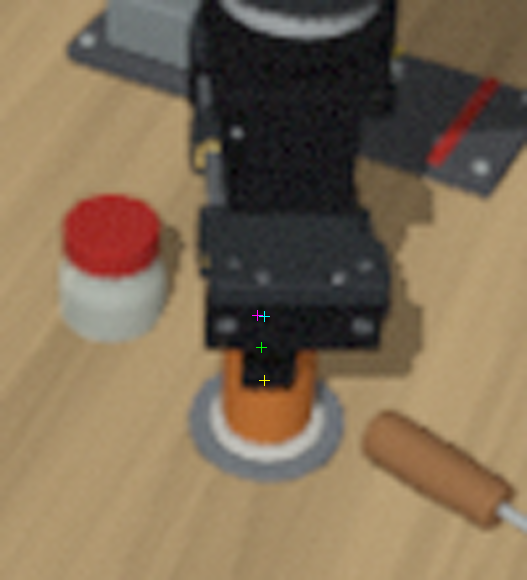

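{"name": "step_arm", "arguments": {
  "jaw": [0, 0, 0, 0, 0, 0],
  "translation": [
    [0, -0.001, 0],
    [0, 0, 0],
    [0, 0, 0],
    [0, -0.03, 0],
    [0, -0.035, 0],
    [0, -0.035, 0]
  ],
  "twist": [0, 0, 0, 0, 0, 0]
}}

```text
clock: 8.22
tcp_pos: [0.4922, 0.0493, 0.1508]
ee_rot: [-1.559, 0.027, -2.712]
force: [0.5, -0.0, -0.7]
width: 0.985
```

```bash
python3 -c "
from h import *
go(.4865,.267,.14)"
```

```text
tcp [0.4922 0.0493 0.1508] yaw -155.4 tool d [-0.0851  0.0108 -0.2005] len 0.218 rows 4.0 w 0.985 F [ 0.5 -0.  -0.7] clk 8.22
```

{"name": "step_arm", "arguments": {
  "jaw": [0, 0, 0, 0, 0, 0],
  "translation": [
    [-0.021, 0.002, -0.05],
    [-0.021, 0.002, -0.05],
    [-0.021, 0.002, -0.05],
    [-0.021, 0.002, -0.047],
    [0, 0, 0],
    [0, 0, 0]
  ],
  "twist": [0, 0, 0, 0, 0, 0]
}}

```text
clock: 8.98
tcp_pos: [0.4911, 0.2692, 0.1499]
ee_rot: [-1.555, 0.041, -2.716]
force: [0.5, -0.0, 0.5]
width: 1.0
```

```bash
python3 -c "
from h import *
go(.488,.268,.048)"
```

```text
tcp [0.4911 0.2692 0.1499] yaw -155.6 tool d [ 0.0075  0.1016 -0.0018] len 0.102 rows 2.0 w 1.0 F [ 0.5 -0.   0.5] clk 8.97
```

{"name": "step_arm", "arguments": {
  "jaw": [0, 0, 0, 0, 0],
  "translation": [
    [0.004, 0.035, -0.001],
    [0.003, 0.035, 0],
    [0.002, 0.025, 0],
    [0.002, 0.005, 0],
    [0, 0, 0]
  ],
  "twist": [0, 0, 0, 0, 0]
}}

```text
clock: 9.6
tcp_pos: [0.4876, 0.2608, 0.0495]
ee_rot: [-1.554, 0.045, -2.723]
force: [0.6, -0.2, -0.4]
width: 1.001
```

```bash
python3 look.py e "(200,250,330,380)" "(100,200,230,320)"; python3 -c "
from h import *
go(.488,.268,.048)"
```

```text
tcp [0.4876 0.2608 0.0495] yaw -156.0 tool d [-0.0983 -0.1034  0.1645] len 0.218 rows 4.0 w 1.001 F [ 0.6 -0.2 -0.4] clk 9.6
tcp [0.4881 0.2614 0.0503] yaw -156.0 tool d [-0.0025  0.0023 -0.0062] len 0.007 rows 1.0 w 1.003 F [0.6 0.1 1.1] clk 9.7
```

View pics/e_side.png

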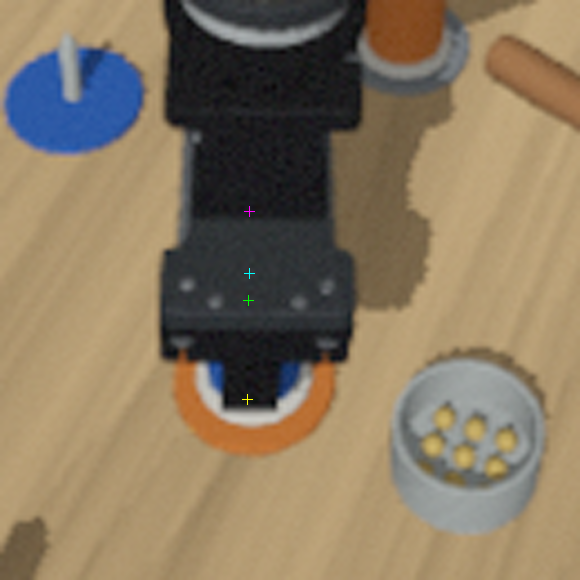

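View pics/e_top.png

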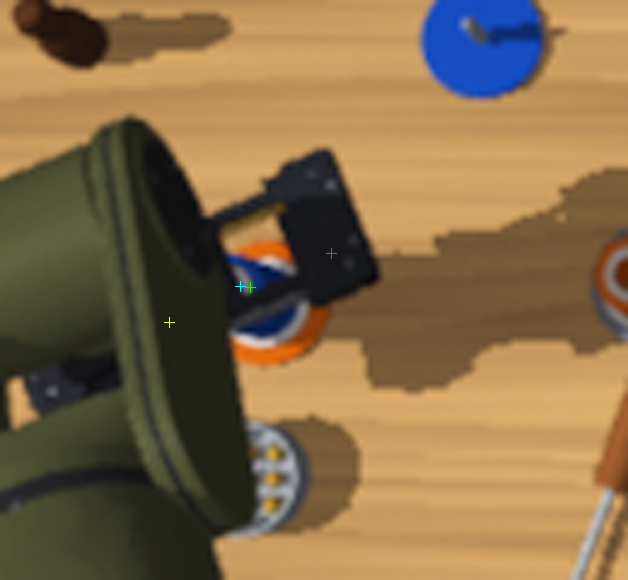

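{"name": "step_arm", "arguments": {
  "jaw": [0, 1, 1, 1, 1, 1],
  "translation": [
    [-0.001, 0.002, -0.006],
    [0, 0, 0],
    [0, 0, 0],
    [0, 0, 0],
    [0, 0, 0],
    [0, 0, 0]
  ],
  "twist": [0, 0, 0, 0, 0, 0]
}}

```text
clock: 10.45
tcp_pos: [0.4885, 0.2688, 0.0513]
ee_rot: [-1.554, 0.052, -2.722]
force: [0.1, -1.2, 0.5]
width: 0.529
```

```bash
python3 -c "
from h import *
go(.638,.152,.115)"
```

```text
tcp [0.4885 0.2688 0.0513] yaw -156.0 tool d [-0.0922 -0.0562  0.1685] len 0.2 rows 4.0 w 0.529 F [ 0.1 -1.2  0.5] clk 10.45
```

{"name": "step_arm", "arguments": {
  "jaw": [1, 1, 1, 1],
  "translation": [
    [0, 0, 0],
    [0, 0, 0],
    [0, -0.03, 0],
    [0, -0.034, 0]
  ],
  "twist": [0, 0, 0, 0]
}}

```text
clock: 10.95
tcp_pos: [0.4821, 0.2669, 0.1121]
ee_rot: [-1.554, 0.043, -2.723]
force: [-0.4, 0.4, -0.7]
width: 0.43
```

```bash
python3 -c "
from h import *
go(.642,.154,.117)"
```

```text
tcp [0.4821 0.2669 0.1121] yaw -156.0 tool d [-0.1002  0.0022  0.1682] len 0.196 rows 4.0 w 0.43 F [-0.4  0.4 -0.7] clk 10.95
```

{"name": "step_arm", "arguments": {
  "jaw": [1, 1, 1, 1, 1, 1],
  "translation": [
    [-0.025, -0.002, 0.042],
    [-0.025, 0, 0.042],
    [-0.025, 0, 0.042],
    [-0.023, 0, 0.038],
    [0, 0, 0],
    [0, 0, 0]
  ],
  "twist": [0, 0, 0, 0, 0, 0]
}}

```text
clock: 11.7
tcp_pos: [0.6432, 0.1551, 0.1241]
ee_rot: [-1.555, 0.048, -2.721]
force: [-0.2, -0.3, -1.0]
width: 0.432
```

```bash
python3 -c "
from h import *
go(.6425,.1535,.117)"; python3 look.py f "(160,180,270,300)" "(130,150,260,250)"
```

```text
tcp [0.6432 0.1551 0.1241] yaw -155.9 tool d [0.0017 0.0071 0.0011] len 0.007 rows 1.0 w 0.432 F [-0.2 -0.3 -1. ] clk 11.7
tcp [0.6432 0.1551 0.1241] yaw -155.9 tool d [ 0.0042 -0.036   0.0035] len 0.036 rows 1.0 w 0.432 F [-0.2 -0.3 -1. ] clk 11.7
```

View pics/f_side.png

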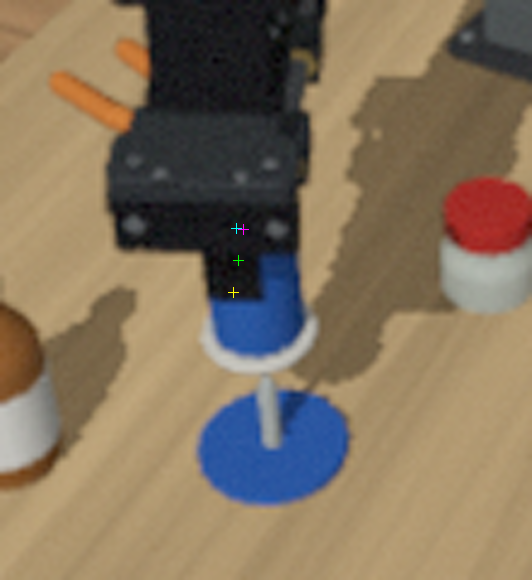

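```bash
python3 ov2.py f "(180,220,250,300)" "[(.6377,.1533,.006,.036,(0,255,0)),(.6377,.1533,.05,.0045,(0,255,0)),(.6377,.1533,.078,.026,(255,0,255))]" f2.png
python3 -c "
from h import *
go(.6425,.1535,.053)"
```

```text
tcp [0.643  0.1556 0.1244] yaw -155.8 tool d [0.0047 0.0712 0.0006] len 0.071 rows 2.0 w 0.431 F [-0.1 -0.4 -0.6] clk 11.8
```

View pics/f2.png

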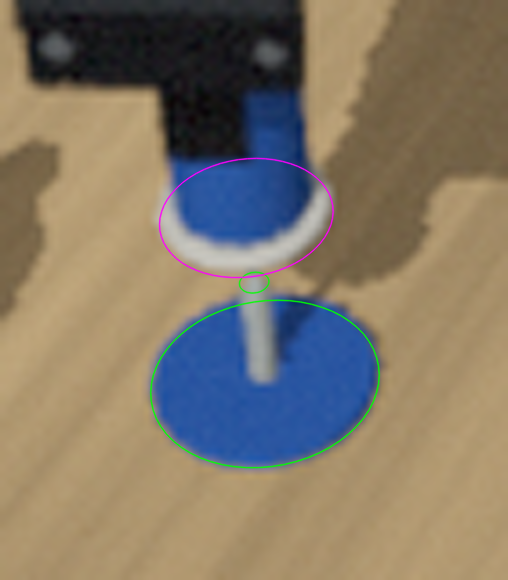

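{"name": "step_arm", "arguments": {
  "jaw": [1, 1, 1],
  "translation": [
    [0.002, 0.025, -0.001],
    [0.002, 0.018, -0.001],
    [0, 0, 0]
  ],
  "twist": [0, 0, 0]
}}

```text
clock: 12.18
tcp_pos: [0.6406, 0.1566, 0.0813]
ee_rot: [-1.549, 0.052, -2.715]
force: [2.7, -4.3, -3.3]
width: 0.431
```

```bash
python3 -c "
from h import *
go(.6425,.1535,.053)"
```

```text
tcp [0.6406 0.1566 0.0813] yaw -155.5 tool d [0.001  0.0283 0.0029] len 0.028 rows 1.0 w 0.431 F [ 2.7 -4.3 -3.3] clk 12.18
```

{"name": "step_arm", "arguments": {
  "jaw": [1, 1],
  "translation": [
    [0, 0.015, 0.003],
    [0, 0.012, 0]
  ],
  "twist": [0, 0]
}}

```text
clock: 12.42
tcp_pos: [0.6431, 0.1549, 0.0536]
ee_rot: [-1.55, 0.053, -2.714]
force: [-0.3, 1.3, -1.1]
width: 0.428
```

```bash
python3 look.py g "(160,180,270,300)" "(130,150,260,250)"
```

```text
tcp [0.6431 0.1549 0.0536] yaw -155.5 tool d [ 0.0002 -0.1065  0.0049] len 0.107 rows 2.0 w 0.428 F [-0.3  1.3 -1.1] clk 12.43
```

View pics/g_side.png

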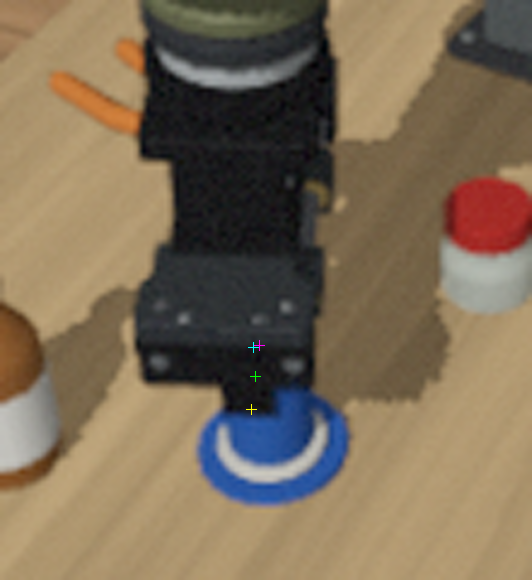

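Near the bottom; only about a millimetre can be left. Press 2 mm, then release.

{"name": "step_arm", "arguments": {
  "jaw": [1, 0, 0, 0, 0, 0, 0, 0],
  "translation": [
    [0, 0.003, 0],
    [0, 0, 0],
    [0, 0, 0],
    [0, 0, 0],
    [0, 0, 0],
    [0, -0.03, 0],
    [0, -0.035, 0],
    [0, -0.03, 0]
  ],
  "twist": [0, 0, 0, 0, 0, 0, 0, 0]
}}

```text
clock: 13.52
tcp_pos: [0.6361, 0.1547, 0.145]
ee_rot: [-1.552, 0.046, -2.714]
force: [0.5, -0.4, 0.7]
width: 0.997
```

```bash
python3 look.py h "(160,180,330,300)" "(130,150,260,250)";python3 -c "
from h import *
go(.4985,.0493,.14)"
```

```text
tcp [0.6361 0.1547 0.145 ] yaw -155.5 tool d [-0.0014 -0.0149  0.0058] len 0.016 rows 1.0 w 0.997 F [ 0.5 -0.4  0.7] clk 13.53
tcp [0.6388 0.1551 0.1488] yaw -155.5 tool d [0.1718 0.0003 0.0382] len 0.176 rows 4.0 w 1.0 F [-0.4  0.7  0.5] clk 13.62
```

View pics/h_side.png

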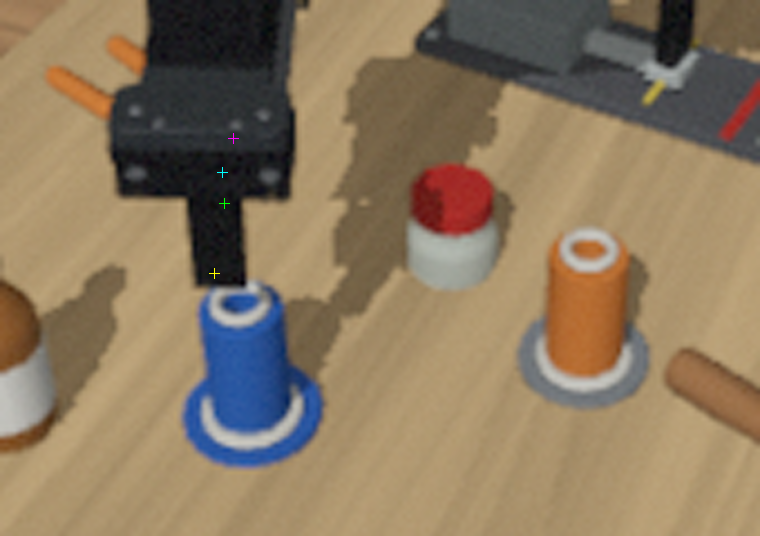

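{"name": "step_arm", "arguments": {
  "jaw": [0, 0, 0, 0, 0, 0],
  "translation": [
    [0.045, 0, 0.01],
    [0.045, 0, 0.01],
    [0.045, 0, 0.01],
    [0.034, 0.002, 0.008],
    [0, 0.02, 0],
    [0, 0, 0]
  ],
  "twist": [0, 0, 0, 0, 0, 0]
}}

```text
clock: 14.38
tcp_pos: [0.4944, 0.0476, 0.109]
ee_rot: [-1.553, 0.046, -2.714]
force: [-0.2, -0.5, 0.5]
width: 1.0
```

```bash
python3 -c "
from h import *
go(.4985,.0493,.051)"
```

```text
tcp [0.4944 0.0476 0.109 ] yaw -155.5 tool d [-0.0018  0.0581 -0.0008] len 0.058 rows 2.0 w 1.0 F [-0.2 -0.5  0.5] clk 14.38
```

{"name": "step_arm", "arguments": {
  "jaw": [0, 0, 0],
  "translation": [
    [-0.001, 0.03, 0],
    [0, 0.024, 0],
    [0, 0.002, 0]
  ],
  "twist": [0, 0, 0]
}}

```text
clock: 14.75
tcp_pos: [0.4995, 0.0487, 0.0523]
ee_rot: [-1.553, 0.047, -2.713]
force: [-0.3, -0.6, -0.6]
width: 0.999
```

```bash
python3 -c "
from h import *
go(.4985,.0493,.051)"
```

```text
tcp [0.4995 0.0487 0.0523] yaw -155.4 tool d [ 0.0007  0.0013 -0.001 ] len 0.002 rows 1.0 w 0.999 F [-0.3 -0.6 -0.6] clk 14.75
```

Well placed; grip (7 rows) and lift.

{"name": "step_arm", "arguments": {
  "jaw": [1, 1, 1, 1, 1, 1, 1, 1, 1],
  "translation": [
    [0, 0.001, 0],
    [0, 0, 0],
    [0, 0, 0],
    [0, 0, 0],
    [0, 0, 0],
    [0, 0, 0],
    [0, 0, 0],
    [0, -0.03, 0],
    [0, -0.035, 0]
  ],
  "twist": [0, 0, 0, 0, 0, 0, 0, 0, 0]
}}

```text
clock: 15.88
tcp_pos: [0.4954, 0.0488, 0.1171]
ee_rot: [-1.554, 0.044, -2.713]
force: [0.6, 0.8, -0.8]
width: 0.433
```

```bash
python3 -c "
from h import *
go(.4885,.2685,.118)"
```

```text
tcp [0.4954 0.0488 0.1171] yaw -155.4 tool d [-0.0851 -0.0005 -0.2027] len 0.22 rows 4.0 w 0.433 F [ 0.6  0.8 -0.8] clk 15.88
```

{"name": "step_arm", "arguments": {
  "jaw": [1, 1, 1, 1, 1, 1],
  "translation": [
    [-0.021, -0.003, -0.05],
    [-0.021, 0, -0.05],
    [-0.021, 0, -0.05],
    [-0.021, 0, -0.05],
    [0, 0, 0],
    [0, 0, 0]
  ],
  "twist": [0, 0, 0, 0, 0, 0]
}}

```text
clock: 16.62
tcp_pos: [0.4908, 0.2707, 0.1237]
ee_rot: [-1.551, 0.05, -2.716]
force: [0.0, -1.2, -1.0]
width: 0.436
```

```bash
python3 look.py i "(200,250,320,370)" "(100,200,230,320)";python3 ov2.py i "(210,270,300,365)" "[(.484,.269,.006,.036,(0,255,0)),(.484,.269,.05,.0045,(0,255,0)),(.484,.269,.070,.026,(255,0,255))]" i2.png;python3 -c "
from h import *
go(.4885,.2685,.053)"
```

```text
tcp [0.4908 0.2707 0.1237] yaw -155.6 tool d [-0.0868 -0.0286  0.1717] len 0.195 rows 4.0 w 0.436 F [ 0.  -1.2 -1. ] clk 16.62
tcp [0.4911 0.27   0.1239] yaw -155.7 tool d [ 0.0065  0.0706 -0.0011] len 0.071 rows 2.0 w 0.433 F [-0.4 -0.6  0. ] clk 16.73
```

View pics/i2.png

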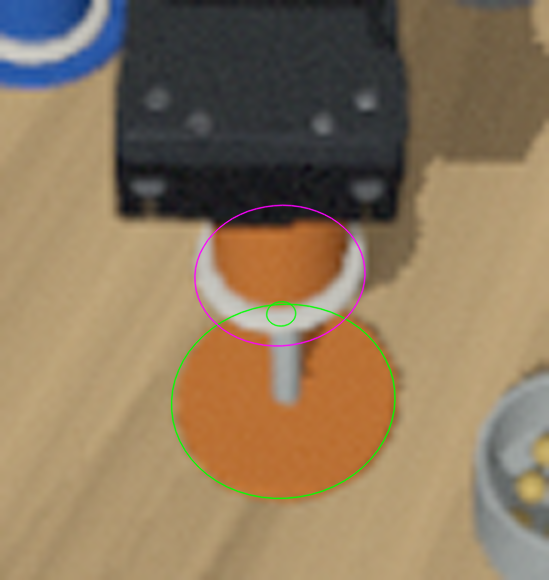

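{"name": "step_arm", "arguments": {
  "jaw": [1, 1, 1],
  "translation": [
    [0.002, 0.025, -0.001],
    [0.002, 0.018, -0.001],
    [0, 0, 0]
  ],
  "twist": [0, 0, 0]
}}

```text
clock: 17.1
tcp_pos: [0.4899, 0.2671, 0.0798]
ee_rot: [-1.551, 0.051, -2.723]
force: [0.9, 0.2, -1.6]
width: 0.437
```

```bash
python3 -c "
from h import *
go(.4885,.2685,.053)"
```

```text
tcp [0.4899 0.2671 0.0798] yaw -156.0 tool d [ 0.0021  0.0267 -0.0023] len 0.027 rows 1.0 w 0.437 F [ 0.9  0.2 -1.6] clk 17.1
```

Pin engaged, no side force.

{"name": "step_arm", "arguments": {
  "jaw": [1, 1],
  "translation": [
    [0.001, 0.015, -0.003],
    [0.001, 0.012, -0.002]
  ],
  "twist": [0, 0]
}}

```text
clock: 17.35
tcp_pos: [0.4896, 0.2712, 0.0542]
ee_rot: [-1.55, 0.056, -2.724]
force: [-8.4, -4.8, 36.8]
width: 0.43
```

```bash
python3 look.py j "(200,250,320,370)" "(100,200,230,320)"
```

```text
tcp [0.4896 0.2712 0.0542] yaw -156.1 tool d [-0.0932 -0.0972  0.1734] len 0.22 rows 4.0 w 0.43 F [-8.4 -4.8 36.8] clk 17.35
```

View pics/j_side.png

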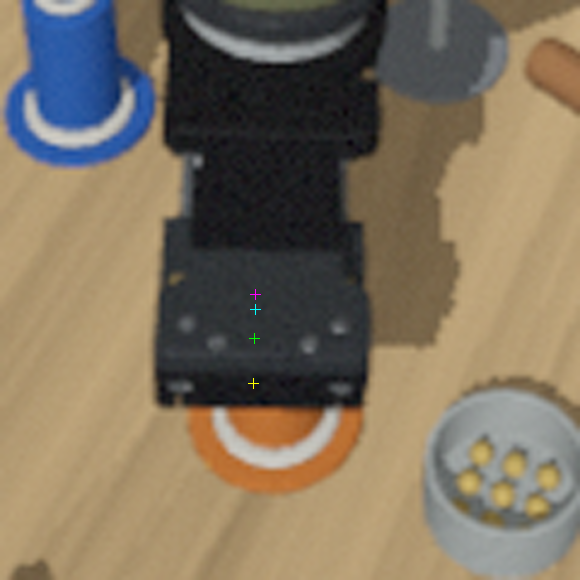

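{"name": "step_arm", "arguments": {
  "jaw": [0, 0, 0, 0, 0, 0, 0, 0],
  "translation": [
    [0, -0.001, 0],
    [0, 0, 0],
    [0, 0, 0],
    [0, 0, 0],
    [0, -0.03, 0],
    [0, -0.035, 0],
    [0, -0.035, 0],
    [0, -0.025, 0]
  ],
  "twist": [0, 0, 0, 0, 0, 0, 0, 0]
}}

```text
clock: 18.45
tcp_pos: [0.48, 0.2704, 0.1797]
ee_rot: [-1.551, 0.049, -2.723]
force: [0.2, -0.1, -0.0]
width: 1.002
```

```bash
python3 -c "
from h import *
go(.52,-.21,.17,yaw=-96.4)"
```

```text
tcp [0.48   0.2704 0.1797] yaw -156.0 tool d [0.1589 0.011  0.4551] len 0.482 rows 9.0 w 1.002 F [ 0.2 -0.1 -0. ] clk 18.45
twist -59.62718910034823
```

{"name": "step_arm", "arguments": {
  "jaw": [0, 0, 0, 0, 0, 0, 0, 0, 0, 0, 0, 0, 0, 0, 0],
  "translation": [
    [0.016, 0.001, 0.046],
    [0.016, 0.001, 0.046],
    [0.016, 0.001, 0.046],
    [0.016, 0.001, 0.046],
    [0.016, 0.001, 0.046],
    [0.016, 0.001, 0.046],
    [0.016, 0.001, 0.046],
    [0.016, 0.001, 0.046],
    [0.014, 0.001, 0.046],
    [0, 0, 0],
    [0, 0, 0],
    [0, 0, 0],
    [0, 0, 0],
    [0, 0, 0],
    [0, 0, 0]
  ],
  "twist": [0, 0, 0, 0, 0, 0, 0, 0, 0, -10, -10, -10, -10, -10, -10]
}}

```text
clock: 20.32
tcp_pos: [0.5222, -0.1795, 0.1763]
ee_rot: [-1.506, 0.008, -1.642]
force: [-0.6, 0.2, -0.1]
width: 0.998
```

```bash
python3 -c "
from h import *
go(.532,-.205,.14,yaw=-96.4)"
```

```text
tcp [ 0.5222 -0.1795  0.1763] yaw -94.1 tool d [0.025  0.0368 0.0093] len 0.045 rows 1.0 w 0.998 F [-0.6  0.2 -0.1] clk 20.32
twist 2.344270334801209
```

{"name": "step_arm", "arguments": {
  "jaw": [0.3, 0.3, 0.3, 0.3],
  "translation": [
    [0.025, 0.025, 0.01],
    [0, 0, 0],
    [0, 0, 0],
    [0, 0, 0]
  ],
  "twist": [2, 0, 0, 0]
}}

```text
clock: 20.82
tcp_pos: [0.5326, -0.2047, 0.1531]
ee_rot: [-1.504, 0.01, -1.675]
force: [-0.3, 0.3, 0.1]
width: 0.709
```

```bash
python3 look.py k "(250,130,360,230)" "(270,180,380,290)"; python3 -c "
from h import *
go(.532,-.205,.14,yaw=-96.4)"
```

```text
tcp [ 0.5326 -0.2047  0.1531] yaw -96.0 tool d [-0.3639  0.0015  0.069 ] len 0.37 rows 7.0 w 0.709 F [-0.3  0.3  0.1] clk 20.82
tcp [ 0.5328 -0.2049  0.1534] yaw -96.0 tool d [ 0.0004  0.0133 -0.0017] len 0.013 rows 1.0 w 0.702 F [0.3 1.  1.1] clk 20.93
twist 0.42704811362493444
```

View pics/k_side.png

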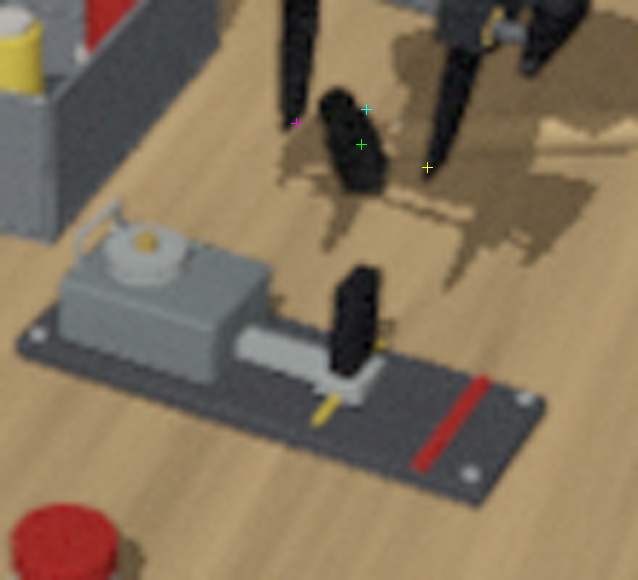

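View pics/k_top.png

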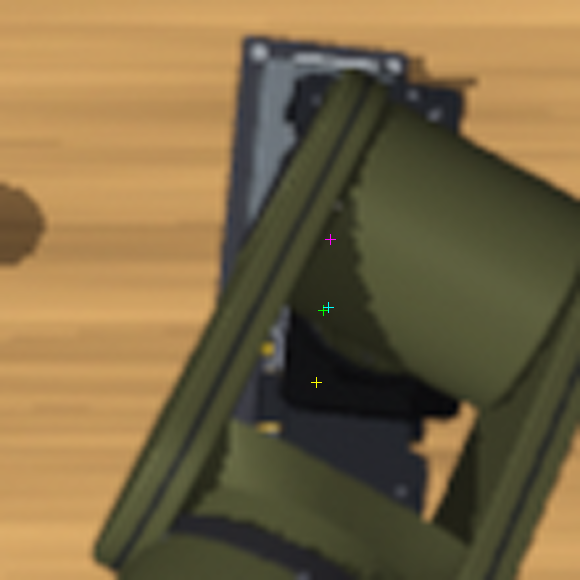

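Run:
```python
from h import *
s=5.8
def px(a,b): return 250+a/s-.5,130+b/s-.5
print("ctr",plane("side",*px(355,320),.058))
y=np.array([np.sin(np.radians(6.4)),np.cos(np.radians(6.4)),0]);x=np.array([y[1],-y[0],0])
im=sub(cv2.imread("side_k.png"),270,140,350,220,7)
for P0,col in(((.5285,-.206),(0,255,0)),((.531,-.203),(255,0,255)),):
    c=np.array([*P0,0])
    for a in(-1,1):
      for b in(-1,1):
        for z in(.027,.079):
          q=proj("side",c+x*.008*a+y*.015*b+[0,0,z]);u=(q-[270,140]+.5)*7
          cv2.drawMarker(im,tuple(int(t) for t in u),col,cv2.MARKER_CROSS,8,1)
cv2.imwrite("pics/k3.png",im)
```

```text
ctr [ 0.52815035 -0.20308697  0.058     ]
```

View pics/k3.png

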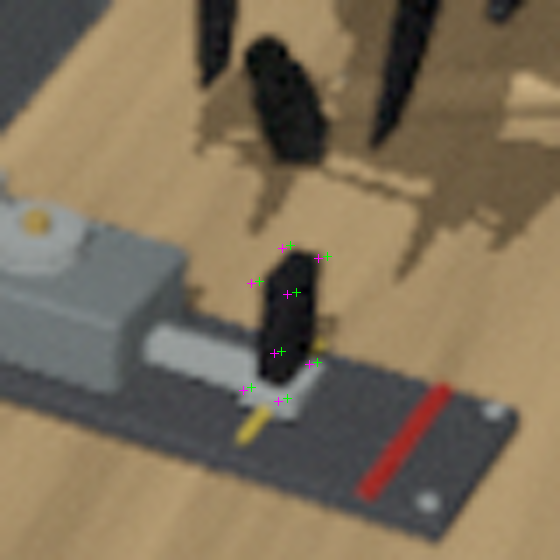

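Run:
```python
from h import *
o=manip.get_obs();R=Ro.from_euler('xyz',o['ee_rot']).as_matrix();print(R.round(3))
t=np.array([.5275,-.2045,.060])+R[:,1]*.0188;print(t);go(*t,yaw=-96.4)
```

```text
[[-0.104  0.068  0.992]
 [-0.995  0.003 -0.105]
 [-0.01  -0.998  0.067]]
[ 0.52877564 -0.20444212  0.04124342]
tcp [ 0.5328 -0.2049  0.1534] yaw -96.0 tool d [ 0.0011  0.1116 -0.0116] len 0.112 rows 3.0 w 0.702 F [0.3 1.  1.1] clk 20.93
twist 0.42704811362493444
```

{"name": "step_arm", "arguments": {
  "jaw": [0.3, 0.3, 0.3, 0.3, 0.3],
  "translation": [
    [0.001, 0.025, -0.006],
    [0, 0.03, -0.002],
    [0, 0.03, -0.002],
    [0, 0.018, -0.001],
    [0, 0, 0]
  ],
  "twist": [0, 0, 0, 0, 0]
}}

```text
clock: 21.55
tcp_pos: [0.5313, -0.2043, 0.0515]
ee_rot: [-1.496, 0.007, -1.673]
force: [0.1, 0.2, 1.0]
width: 0.7
```

```bash
python3 -c "
from h import *
go(.5288,-.2045,.0412)"; python3 look.py l "(250,130,360,230)" "(270,180,380,290)"
```

```text
tcp [ 0.5313 -0.2043  0.0515] yaw -95.9 tool d [ 0.0005  0.0101 -0.0033] len 0.011 rows 1.0 w 0.7 F [0.1 0.2 1. ] clk 21.55
tcp [ 0.5313 -0.2043  0.0515] yaw -95.9 tool d [-0.3642 -0.1002  0.0786] len 0.386 rows 8.0 w 0.7 F [0.1 0.2 1. ] clk 21.55
```

View pics/l_side.png

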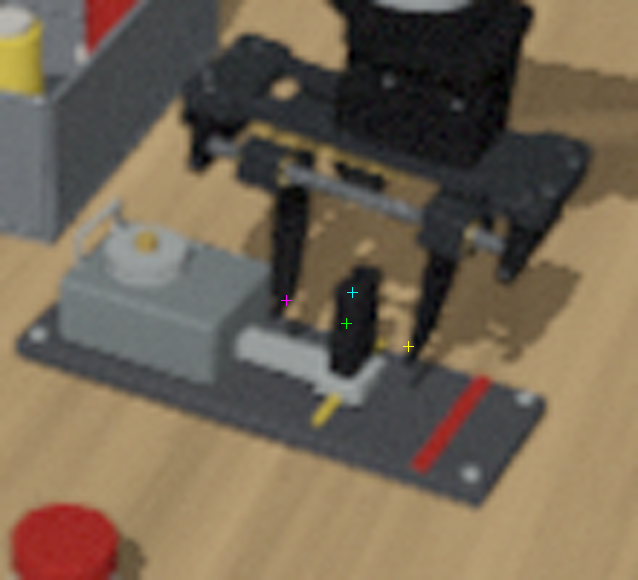

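{"name": "step_arm", "arguments": {
  "jaw": [0.3, 1, 1, 1, 1, 1, 1, 1],
  "translation": [
    [0, 0.009, -0.004],
    [0, 0.001, 0],
    [0, 0, 0],
    [0, 0, 0],
    [0, 0, 0],
    [0, 0, 0],
    [0, 0, 0],
    [0, 0, 0]
  ],
  "twist": [0, 0, 0, 0, 0, 0, 0, 0]
}}

```text
clock: 22.65
tcp_pos: [0.5322, -0.2059, 0.0464]
ee_rot: [-1.486, 0.004, -1.673]
force: [4.1, -1.0, -1.1]
width: 0.185
```

```bash
python3 look.py m "(250,130,360,230)" "(270,180,380,290)"
```

```text
tcp [ 0.5322 -0.2059  0.0464] yaw -95.9 tool d [-0.3654 -0.1059  0.0791] len 0.389 rows 8.0 w 0.185 F [ 4.1 -1.  -1.1] clk 22.65
```

View pics/m_side.png

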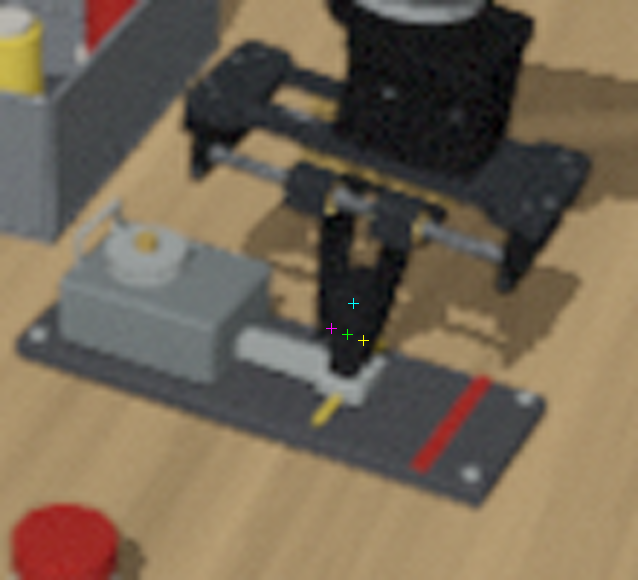

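View pics/m_top.png

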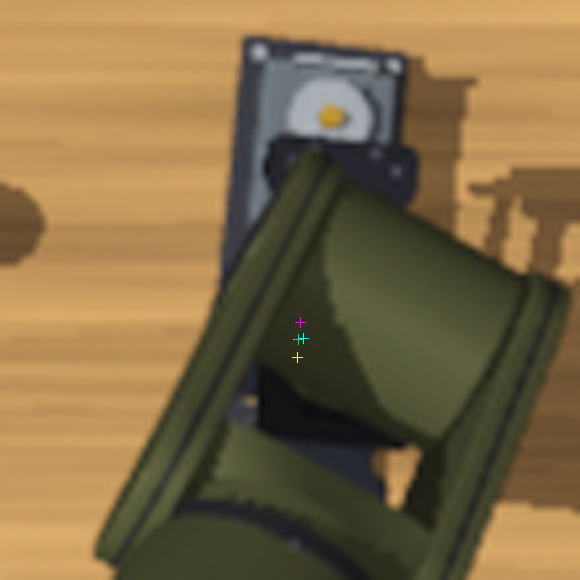

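```bash
python3 -c "
from h import *
go(.5322-.994*.045,-.2059+.111*.045,.0464)"
```

```text
tcp [ 0.5322 -0.206   0.0464] yaw -95.9 tool d [-0.0005 -0.0038 -0.0448] len 0.045 rows 1.0 w 0.187 F [ 3.9 -0.7 -1.3] clk 22.75
```

{"name": "step_arm", "arguments": {
  "jaw": [1, 1, 1, 1],
  "translation": [
    [0, -0.001, -0.012],
    [0, -0.001, -0.012],
    [0, -0.001, -0.012],
    [0, -0.001, -0.012]
  ],
  "twist": [0, 0, 0, 0]
}}

```text
clock: 23.25
tcp_pos: [0.4868, -0.2011, 0.0464]
ee_rot: [-1.478, 0.004, -1.674]
force: [9.9, -1.7, -4.4]
width: 0.193
```

```bash
python3 look.py n "(270,140,350,220)" "(290,220,350,280)"
```

```text
tcp [ 0.4868 -0.2011  0.0464] yaw -95.9 tool d [-0.3652 -0.1011  0.1253] len 0.399 rows 8.0 w 0.193 F [ 9.9 -1.7 -4.4] clk 23.25
```

View pics/n_side.png

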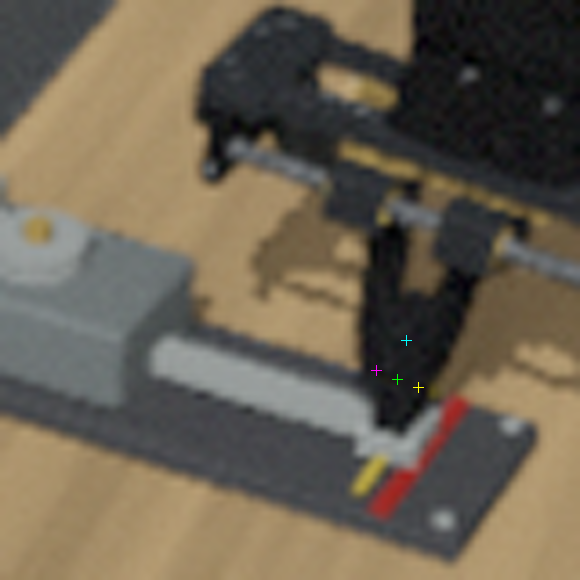

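View pics/n_top.png

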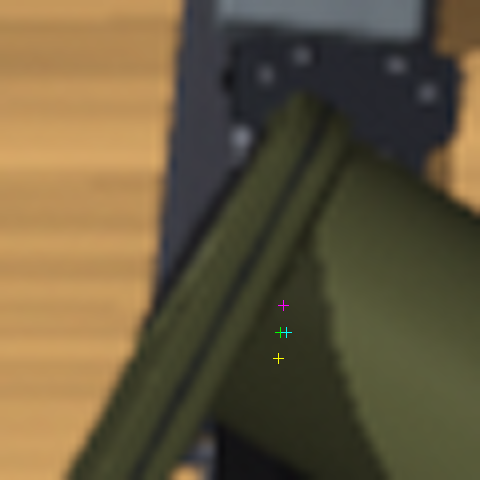

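```bash
cat > pm.py <<'E'
from h import *
import sys
red=lambda h,s,v:((h<8)|(h>172))&(s>120)&(v>60)
yel=lambda h,s,v:(h>17)&(h<35)&(s>120)&(v>90)
yaw=np.radians(-6.4);ex=np.array([np.cos(yaw),np.sin(yaw)]);ey=np.array([-ex[1],ex[0]])
def meas(f,c,roi,zp=(.016,.018,.02)):
    im=cv2.imread(f)
    out={}
    for n,fn in(("red",red),("yel",yel)):
        m=mask(im,roi,fn,6).astype(np.uint8);k,lab,st,_=cv2.connectedComponentsWithStats(m)
        i=1+st[1:,4].argmax();v,u=np.nonzero(lab==i);u,v=topx(u,v,*roi[:2],6)
        for z in((.0125,) if n=="red" else zp):
            W=np.array([plane(c,a,b,z)[:2] for a,b in zip(u,v)]);lx=W@ex;ly=W@ey
            q=np.polyfit(ly,lx,1)
            out[n,z]=(lx.mean(),ly.mean(),np.degrees(np.arctan(q[0])),len(u)/36)
            print(f,n,z,np.round(out[n,z],4),"ly",ly.min().round(3),ly.max().round(3),"w",(lx.max()-lx.min()).round(4))
            if n=="yel":
                rl,ry,ra,_=out["red",.0125];print("   diff",(lx.mean()-rl).round(4))
    return out
if __name__=="__main__":
    for f in sys.argv[1:]:
        c=f.split("_")[0].split(".")[0]
        meas(f,c,(295,180,345,216) if c=="side" else (300,230,350,280))
E
python3 pm.py side.png top.png side_k.png side_m.png side_n.png
```

```text
side.png red 0.0125 [ 0.4934 -0.1467 -0.2498 59.8056] ly -0.192 -0.103 w 0.0102
side.png yel 0.016 [ 0.55   -0.121  -1.1487 10.3333] ly -0.133 -0.109 w 0.0067
   diff 0.0566
side.png yel 0.018 [ 0.5489 -0.1185 -1.1487 10.3333] ly -0.131 -0.106 w 0.0067
   diff 0.0555
side.png yel 0.02 [ 0.5479 -0.116  -1.1487 10.3333] ly -0.128 -0.104 w 0.0067
   diff 0.0545
top.png red 0.0125 [  0.4932  -0.1495  -0.1948 126.8333] ly -0.194 -0.105 w 0.0114
top.png yel 0.016 [ 0.5493 -0.1221 -0.1156 25.0556] ly -0.136 -0.108 w 0.0078
   diff 0.0562
top.png yel 0.018 [ 0.5491 -0.1219 -0.1156 25.0556] ly -0.136 -0.108 w 0.0078
   diff 0.0559
top.png yel 0.02 [ 0.5488 -0.1218 -0.1156 25.0556] ly -0.135 -0.108 w 0.0078
   diff 0.0557
side_k.png red 0.0125 [ 0.4934 -0.147  -0.2352 60.1944] ly -0.192 -0.103 w 0.0102
side_k.png yel 0.016 [ 0.55   -0.1212 -1.6637 10.    ] ly -0.133 -0.109 w 0.0065
   diff 0.0566
side_k.png yel 0.018 [ 0.549  -0.1187 -1.6637 10.    ] ly -0.131 -0.106 w 0.0065
   diff 0.0555
side_k.png yel 0.02 [ 0.5479 -0.1161 -1.6637 10.    ] ly -0.128 -0.104 w 0.0065
   diff 0.0545
side_m.png red 0.0125 [ 0.4935 -0.147  -0.1864 60.1111] ly -0.193 -0.103 w 0.0102
side_m.png yel 0.016 [ 0.5497 -0.1208  0.747   9.8889] ly -0.133 -0.109 w 0.0069
   diff 0.0562
side_m.png yel 0.018 [ 0.5487 -0.1182  0.747   9.8889] ly -0.13 -0.106 w 0.0068
   diff 0.0552
side_m.png yel 0.02 [ 0.5476 -0.1157  0.747   9.8889] ly -0.128 -0.104 w 0.0068
   diff 0.0541
side_n.png red 0.0125 [ 0.4927 -0.1445  0.432  44.9444] ly -0.193 -0.104 w 0.0104
side_n.png yel 0.016 [ 0.504  -0.1205 -2.2691 10.6667] ly -0.133 -0.108 w 0.0068
   diff 0.0114
side_n.png yel 0.018 [ 0.5031 -0.118  -2.2691 10.6667] ly -0.13 -0.106 w 0.0068
   diff 0.0104
side_n.png yel 0.02 [ 0.5022 -0.1155 -2.2691 10.6667] ly -0.128 -0.103 w 0.0068
   diff 0.0095
```

```bash
python3 -c "
from h import *
o=manip.get_obs()['tcp_pos']
go(o[0]-.994*.01,o[1]+.111*.01,.0464)"
```

```text
tcp [ 0.4863 -0.201   0.0464] yaw -95.9 tool d [-0.0001 -0.0009 -0.01  ] len 0.01 rows 1.0 w 0.187 F [ 8.4 -0.8 -4.6] clk 23.35
```

{"name": "step_arm", "arguments": {
  "jaw": [1, 1],
  "translation": [
    [0, -0.001, -0.0095],
    [0, 0, -0.0005]
  ],
  "twist": [0, 0]
}}

```text
clock: 23.6
tcp_pos: [0.478, -0.2001, 0.0464]
ee_rot: [-1.472, 0.003, -1.674]
force: [9.1, -1.3, -6.1]
width: 0.191
```

```bash
python3 look.py o "(270,140,350,220)" "(290,220,350,280)"
python3 - <<'E'
from pm import *
im=cv2.imread("side_o.png")
m=mask(im,(295,180,345,216),yel,6).astype(np.uint8);k,lab,st,_=cv2.connectedComponentsWithStats(m);print(st[1:])
i=1+st[1:,4].argmax();v,u=np.nonzero(lab==i);u,v=topx(u,v,295,180,6)
W=np.array([plane("side",a,b,.018)[:2] for a,b in zip(u,v)]);print("diff",(W@ex).mean()-.4934,"ly",(W@ey).mean())
go(.4763,-.2,.0464)
E
```

```text
tcp [ 0.478  -0.2001  0.0464] yaw -95.9 tool d [-0.3652 -0.0998  0.1343] len 0.402 rows 8.0 w 0.191 F [ 9.1 -1.3 -6.1] clk 23.6
[[158 145  30  29 362]]
diff 0.0010265225529615951 ly -0.11842741978242
tcp [ 0.4783 -0.2002  0.0464] yaw -95.9 tool d [ 0.0001 -0.0002 -0.002 ] len 0.002 rows 1.0 w 0.191 F [ 9.2 -1.5 -4.9] clk 23.7
```

View pics/o_side.png

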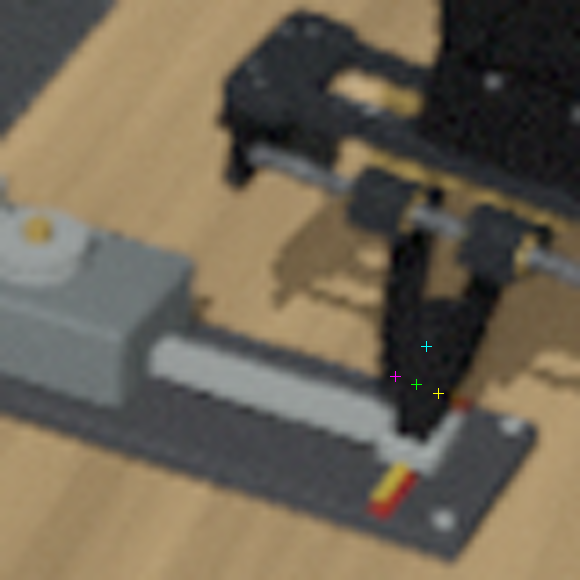

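{"name": "step_arm", "arguments": {
  "jaw": [1, 1, 1, 1],
  "translation": [
    [0, 0, -0.002],
    [0, 0, -0.0007],
    [0, 0, -0.0007],
    [0, 0, -0.0007]
  ],
  "twist": [0, 0, 0, 0]
}}

```text
clock: 24.2
tcp_pos: [0.4783, -0.2002, 0.0464]
ee_rot: [-1.462, 0.002, -1.675]
force: [9.0, -1.0, -5.1]
width: 0.193
```

```bash
cat > fin.py <<'E'
from pm import *
import sys
k=sys.argv[1]
for t in range(2):
    im=manip.read_camera("side");cv2.imwrite(f"side_{k}.png",im)
    for vm in(90,):
        m=mask(im,(295,180,345,216),yel,6).astype(np.uint8);n,lab,st,_=cv2.connectedComponentsWithStats(m)
        i=1+st[1:,4].argmax();v,u=np.nonzero(lab==i);u,v=topx(u,v,295,180,6)
        W=np.array([plane("side",a,b,.018)[:2] for a,b in zip(u,v)]);print("diff",((W@ex).mean()-.4934).round(4),len(u))
    go(.4763,-.2,.0464)
cv2.imwrite(f"pics/{k}.png",sub(im,200,150,350,370,2.7))
E
python3 fin.py p
```

```text
diff 0.0012 366
tcp [ 0.4784 -0.2002  0.0465] yaw -96.0 tool d [ 0.     -0.0002 -0.0021] len 0.002 rows 1.0 w 0.194 F [ 9.6 -0.3 -5.8] clk 24.25
diff 0.0013 361
tcp [ 0.4784 -0.2002  0.0464] yaw -96.0 tool d [ 0.     -0.0002 -0.0021] len 0.002 rows 1.0 w 0.198 F [ 8.8 -0.8 -4.7] clk 24.3
```

View pics/p.png

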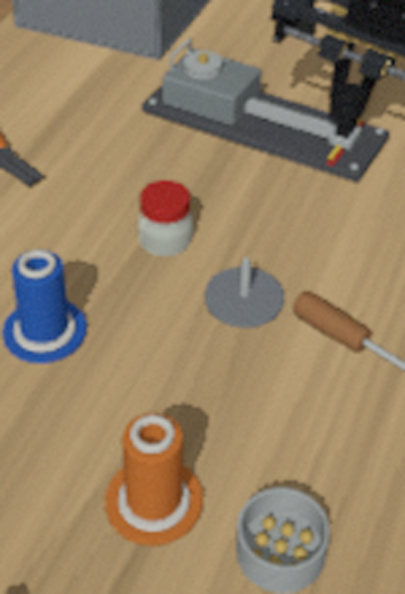

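{"name": "step_arm", "arguments": {
  "jaw": [1],
  "translation": [
    [0, 0, -0.0022]
  ],
  "twist": [0]
}}

```text
clock: 24.42
tcp_pos: [0.4774, -0.2001, 0.0465]
ee_rot: [-1.459, 0.002, -1.675]
force: [10.1, -1.5, -3.9]
width: 0.196
```

```bash
python3 fin.py q; python3 fin.py r; python3 fin.py s
```

```text
diff 0.0 357
tcp [ 0.4773 -0.2001  0.0465] yaw -96.0 tool d [ 0.    -0.    -0.001] len 0.001 rows 1.0 w 0.193 F [ 9.4 -1.2 -3.1] clk 24.48
diff -0.0 364
tcp [ 0.4774 -0.2001  0.0466] yaw -96.0 tool d [ 0.      0.     -0.0011] len 0.001 rows 1.0 w 0.194 F [ 9.5 -1.3 -4. ] clk 24.52
diff -0.0 365
tcp [ 0.4774 -0.2001  0.0465] yaw -96.0 tool d [ 0.     -0.     -0.0011] len 0.001 rows 1.0 w 0.196 F [ 9.8 -1.3 -4.2] clk 24.57
diff -0.0 373
tcp [ 0.4774 -0.2001  0.0465] yaw -96.0 tool d [ 0.      0.     -0.0011] len 0.001 rows 1.0 w 0.194 F [ 9.  -1.6 -4.4] clk 24.62
diff -0.0 372
tcp [ 0.4774 -0.2001  0.0465] yaw -96.0 tool d [ 0.     -0.     -0.0011] len 0.001 rows 1.0 w 0.196 F [ 9.  -0.6 -4.3] clk 24.68
diff 0.0 357
tcp [ 0.4774 -0.2001  0.0465] yaw -96.0 tool d [ 0.      0.     -0.0011] len 0.001 rows 1.0 w 0.194 F [ 9.1 -0.8 -4.4] clk 24.73
```

Run:
```python
from h import *
im=cv2.imread("side_s.png")
cv2.imwrite("pics/s_m.png",sub(im,290,150,350,215,9))
# spool overlay
cv2.imwrite("pics/s_o.png",overlay(im,"side",(195,235,310,360),4.6,[(.6377,.1533,.006,.036,(0,255,0)),(.484,.269,.006,.036,(0,255,0)),(.6377,.1533,.086,.015,(255,0,255)),(.484,.269,.086,.015,(255,0,255)),(.6377,.1533,.011,.026,(255,0,255)),(.484,.269,.011,.026,(255,0,255))]))
```

```text
(no output)
```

View pics/s_m.png

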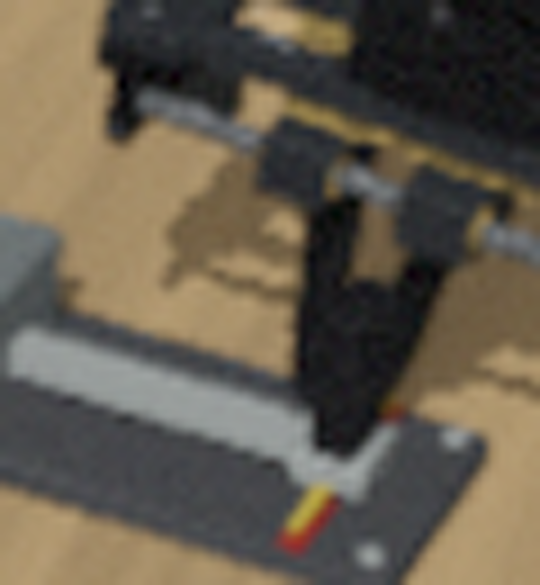

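View pics/s_o.png

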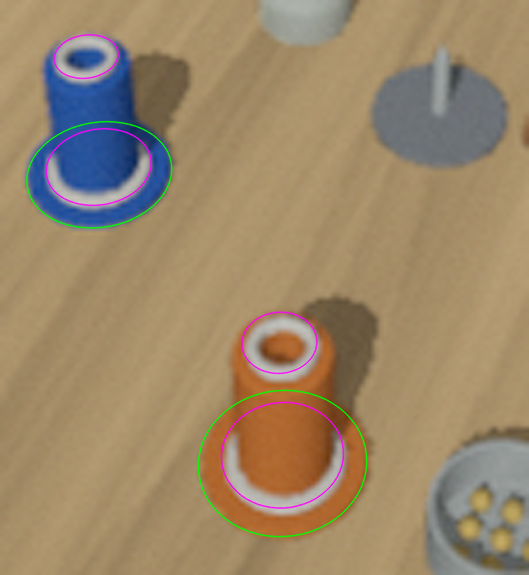

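```bash
python3 -c "
from workcell import manip
print(manip.sign_off(), manip.get_obs()['clock'])"
```

```text
the job is handed in; nothing more can be done
the job is handed in; nothing more can be done
```

The spools are swapped and the slide is held with its pointer over the red line. I handed the job in at about 24.7 s, with no verdict reported.

**Spools:** I parked the orange spool on the grey spindle, moved the blue one to the blue spindle, then moved the orange one to the orange spindle. In the last side picture, both stand upright and fully down inside the circles drawn for the seated position. The fingers are well clear of both.

**Slide:** I gripped the handle along the pull direction and pulled it out about 55 mm. Over six side pictures (0.25 s) the pointer stayed within 0.1 mm of the middle of the line. The arm was not moving and the force along the pull was about 9 N.

**Bystanders:** The jar, tin, awl and pliers looked unmoved in the pictures I took. I did not look at the bottle, burnisher or mallet again at the end.

**What disagreed or was not checked:**
- **Cameras:** the top and side views differ by about 4–6 mm in y. I relied on distances within one view and on the grip itself to centre the spools.
- **Spool height:** triangulating the spool tops gave about 80 mm, against 86 mm nominal.
- **Tool tilt:** the tool tilted by about 6° while moving, so the handle is gripped slightly askew. The grip was steady at the last check.
- **Pointer:** the final position comes from the side view only, because the arm blocked the top view. Before the pull, both views gave the same distance to the line, about 55.5 mm.

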